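# Prop the free end of a panel assembly stand with its crank-down leg

## Task

The free end of the panel assembly stand has to be propped before gear is snapped onto its plate. Take the spreader pad by its yellow handle, set it flat on the bench squarely under the foot of the prop leg and let go of it; then wind the leg down with its crank, clockwise seen from above, until the foot bears firmly on the pad, which you feel as the crank taking about half as much effort again as it did running free. Stop there, do not jack the stand up, leave the other things on the bench alone and let go of the crank.

Things in the scene. Friction and masses are not known exactly. Their poses are not given: they have to be found in the camera images.
- stand: Fixed aluminium assembly stand with a horizontal mounting plate of 340 x 400 mm; its gear reaches 210 mm above the bench. Origin on the bench, plumb under the prop leg at its free end; z up; y points from the leg to the plate. The frame lies within 170 mm either side in x, y = 60 to 475 mm, its underside 105 mm above the bench; posts on the bench only beyond y = 340 mm.
- leg_tube (a point): On the axis of the prop leg, 140 mm above the bench: a geared screw jack with a grey 44 mm square outer tube, 90 to 195 mm above the bench. Out of it hangs a steel inner leg with a round rubber-soled foot of 62 mm diameter. At the start the sole hangs 31 to 48 mm above the bench: it differs each time and is not measured. The foot does not turn.
- gear_head (a point): On the leg's axis, 210 mm up, in the round gear head (72 mm diameter, top at 225 mm). One crank turn clockwise from above lowers the foot 12 mm. Running free the crank takes about 4.5 N at the knob. On the pad, the foot's rubber buffer loads up by about 30 N per mm, and the knob takes 0.035 N more per N of foot load (2 N more at 60 N). Self-locking: it stays where left. 180 N jacks up the stand.
- crank_centre (a point): Point on the vertical axis about which the crank turns, at mid-height of the crank's knob, 263 mm above the bench; it does not move. The crank's effort (along the circle at the knob) is what it takes while the knob moves; while the knob rests, friction holds it and the push there can lie anywhere up to 4.5 N either side of what the foot load alone gives: compare like with like.
- crank_knob (a point): Centre of the crank's black knob: an upright cylinder 25 mm in diameter, 50 mm tall (238 to 288 mm above the bench), that spins freely on its spindle at the end of the flat steel crank arm, 55 mm from the crank's axis. Arm and hub lie lower than 240 mm. Gripped from above it can be led round the circle without turning the gripper. The crank starts at any angle.
- pad: Loose spreader pad, 0.3 to 0.6 kg: a square rubber and plywood slab, 86 x 86 mm, its top 15 mm above the bench, with a carrying handle. Origin at the centre of the slab's underside; z up; a steel strap 24 mm wide leaves the slab to -y and ends in a raised yellow handle. The foot belongs on the middle of the slab.
- pad_handle (a point): Middle of the pad's yellow handle: a bar 18 mm wide (along the pad's x), 22 mm tall, 58 mm long (along the pad's y), 36 mm above the pad's underside and 155 mm from the slab's centre along the pad's -y. A rubber heel under its outer end stands on the bench. Same axes as the pad.
- contactor: loose grey contactor, 45 x 76 x 80 mm, bystander, origin at the centre of its underside
- spanner: loose spanner lying on the bench, bystander
- socket: loose white rail socket outlet, 45 x 66 x 62 mm, bystander, origin at the centre of its underside
- strip: loose piece of rail 200 mm long with grey and blue terminals, 50 mm tall, bystander, origin at the centre of its underside, length along x
- jar: loose clear jar with a blue cap, 56 mm diameter, 70 mm tall, bystander, origin at the centre of its underside
Not all that is in view belongs to the job. There is more than one size of the pad; the job needs the middle-sized.

How it is judged:
By the outcome, as a careful person would: the job done as asked, in the order asked, and still so for the second after the job is handed in, with the robot touching nothing.
It also fails if it takes over 72 s, if anything falls off the work surface, if the arm or the gripper's body presses on something with over 40 N, if the wrist force passes 120 N, or if a joint passes its speed limit or range.

## Robot

A 6-joint arm with a two-finger parallel gripper is mounted at the origin on the work surface. World frame = base frame: x ahead of the robot, y to its left, z up, the work surface at z = 0. Lengths are in mm, angles in rad, forces in N, time in s.
With the tool pointing down it reaches from about 350 to 775 mm from the base axis. Payload 7.3 kg.
Tool frame: the origin (TCP) lies at the centre of the arm's flange, where the gripper is bolted on; the fingertips stand 178 mm ahead of it and the grasp point (between the pads) lies 159 mm ahead of it; z points along the fingers, y is the direction in which the jaws open and shut (so a half turn about z gives the same grasp; the last joint's range is limited). The gripper opens to 92 mm and grips with 3 to 60 N. Pads are 19 mm wide; open, the fingers measure 130 mm over their backs; the gripper's body (75 mm by 190 mm) begins 47 mm behind the grasp point.
Start: joints at [1.191, 0.342, 1.524, -0, 1.275, -0.146], TCP at [121.607, 510.724, 404.741] pointing down, gripper open.
Joint ranges: [-2.53, 2.53], [-0.77, 2.02], [0.04, 2.7], [-1, 4.14], [0.28, 2.66], [-3.11, 3.11]. Speed limits (rad/s): [2.57, 2.57, 3.14, 3.14, 3.14, 3.14].

## Interface

Orientations are given as [roll, pitch, yaw] about the fixed x, y, z axes, in that order (R = Rz(yaw) Ry(pitch) Rx(roll)).
In Python, from plant import status, viewer, ticket gives the robot as it stands.
- The arm moves only by the tool play_rows, never from a script. Its argument "commands" is a list of rows, each an object with "offset": the shift along the tool's x, y, z in m, a list of three; "twist": the turn about the tool's z in degrees. A call has 1 to 5 rows; each row shifts and turns the commanded pose from where the row before left it, along the tool's axes as they then stand; what a row does not reach is not made up. A row lasts 1/10 s, in which the tool goes at most 50 mm and 8.59 degrees, less where a joint would pass 70% of its speed; a pose out of reach is approached as far as the arm can. A call with a gripper value outside its range is refused whole. "jaw" is the closure in counts, from 0 (fully open) to 255 (shut), set as the call begins (left out, the last holds). The fingers move at their own pace and stop on an object; the grip force is fixed at half the most. Time passes only in rows, so rows that do not move let the fingers close. It gives the time, the measured TCP pose, the force and the opening at its end, in the units of the state.
- status.get_obs(): the state, without advancing time (a new reading comes with each control period).
- viewer.capture(name): name is "side" or "top" or "wrist"; returns the picture (480x640x3 uint8, red, green, blue); there is no depth.
- viewer.camera_params(name): a dict with "fov_y" (degrees; the focal length in pixels is half the picture's height over the tangent of half this angle, whatever the lens; pixels are square), "cx", "cy" (the principal point, pixels), "rvec" (rotation vector, rad) and "tvec" (3), from world to camera coordinates, as OpenCV has them; the wrist camera has in their place "T_tool_cam" (4x4, takes a point from camera to tool coordinates, whose origin is the TCP and whose axes are the flange's). Camera axes: x right, y down, z forward; pixel columns grow to the right and rows downward; lengths in mm; the calibration is good to about 2 mm. A picture is of the moment at which its call begins: read the wrist's pose just before it. camera_params takes no time and is no camera call.
- ticket.close_job(): hands the job in, once; it reports no verdict.
The state is a dict: "time": time; "joint_positions": joint angles; "dq": joint speeds; "tau": joint torques, N m; "tool_pos": TCP position; "tcp_rot": TCP orientation; "contact_force": force on the tool from outside, world axes, zero at the start; "moment": the same for the moment, N m; "grip_width": finger opening in mm.
Only numpy, scipy, OpenCV 4.12 (cv2) and the standard library are available. Lean on these libraries where they do the work, as an engineer would, in place of code of your own. Each camera call takes 0.05 s, during which the arm holds its last target.

## Working session

There is one attempt and no reset: what is moved stays moved. The work goes in short steps, Python scripts to look and compute and a tool call to move; the robot and the scene stay as the last step left them, time stands still between calls to the robot, and variables do not carry over. Pictures are saved under pics/ and viewed, and the job is handed in when it is done.

Besides the shell and the picture viewer there is one more tool, called after "Emit:" as name([rows], argument=value, ...), one row to a line, values as JSON. play_rows: Moves the arm, as the interface text tells. Its arguments: {"type":"object","properties":{"commands":{"type":"array"},"jaw":{"type":"number"}},"required":["commands"]}

```bash
mkdir -p pics; ls; cat > h.py <<'E'
import numpy as np,cv2
from scipy.spatial.transform import Rotation as R
from plant import status,viewer,ticket
def save(im,fn): cv2.imwrite('pics/'+fn,cv2.cvtColor(im,cv2.COLOR_RGB2BGR))
def cam(name,obs=None):
    p=viewer.camera_params(name)
    f=240/np.tan(np.radians(p['fov_y'])/2)
    K=np.array([[f,0,p['cx']],[0,f,p['cy']],[0,0,1]])
    if 'rvec' in p:
        Rm=cv2.Rodrigues(np.array(p['rvec'],float))[0]; t=np.array(p['tvec'],float).ravel()
    else:
        T=np.eye(4); T[:3,:3]=R.from_euler('xyz',obs['tcp_rot']).as_matrix(); T[:3,3]=obs['tool_pos']
        W=np.linalg.inv(T@np.array(p['T_tool_cam'])); Rm=W[:3,:3]; t=W[:3,3]
    return K,Rm,t
def proj(c,P):
    K,Rm,t=c; q=(Rm@np.asarray(P,float).reshape(-1,3).T).T+t; q=q@K.T; return q[:,:2]/q[:,2:]
def ray(c,uv):
    K,Rm,t=c; d=Rm.T@np.linalg.inv(K)@np.array([uv[0],uv[1],1.]); return -Rm.T@t,d/np.linalg.norm(d)
def onz(c,uv,z):
    o,d=ray(c,uv); return o+d*(z-o[2])/d[2]
def tri(c1,u1,c2,u2):
    o1,d1=ray(c1,u1);o2,d2=ray(c2,u2)
    s=np.linalg.lstsq(np.array([d1,-d2]).T,o2-o1,rcond=None)[0]
    a=o1+s[0]*d1;b=o2+s[1]*d2; return (a+b)/2,np.linalg.norm(a-b)
E
python3 - <<'E'
from h import *
o=status.get_obs(); print(o)
import pickle
for n in ['side','top','wrist']:
    p=viewer.camera_params(n); print(n,p)
    im=viewer.capture(n); save(im,n+'0.png')
E
```

```text
pics
{'time': 0.0, 'joint_positions': array([ 1.19099848e+00,  3.42729473e-01,  1.52498595e+00,  1.36759823e-05,
        1.27540138e+00, -1.45990213e-01]), 'dq': array([-6.79903111e-05,  9.12303216e-04,  5.35084806e-04, -4.11436066e-04,
       -6.46850346e-04,  7.06245475e-04]), 'tau': array([ 9.35678072e-04, -4.31246674e+01, -2.44225502e+01,  7.19845318e-02,
        5.58976515e-02, -1.40426769e-04]), 'tool_pos': array([121.55833863, 510.60470123, 404.05209618]), 'tcp_rot': array([-3.14008662e+00, -2.34659066e-04,  2.90778085e+00]), 'contact_force': array([-0.58421697, -0.8248039 ,  0.61621145]), 'moment': array([-0.04069604, -0.01548143, -0.01868513]), 'grip_width': 91.7643958536831}
side {'fov_y': 54.5806487743457, 'cx': 315.9685201077072, 'cy': 244.5133477774746, 'rvec': array([ 2.16609464, -0.68576023,  0.3023504 ]), 'tvec': array([-475.49295744,  251.02874313, 1355.12349736])}
top {'fov_y': 43.29853222243776, 'cx': 311.6997514398073, 'cy': 243.56964712215571, 'rvec': array([ 2.12745371, -2.13627895,  0.19636934]), 'tvec': array([-136.11301018,  511.65622389, 1608.08994978])}
wrist {'fov_y': 62.63114643861113, 'cx': 315.9017793830149, 'cy': 244.46963379765745, 'T_tool_cam': array([[ 3.16220565e-04, -9.58425007e-01, -2.85344363e-01,
         7.76903931e+01],
       [ 9.99999464e-01,  5.84330462e-04, -8.54464160e-04,
        -2.11527800e-01],
       [ 9.85675222e-04, -2.85343940e-01,  9.58424679e-01,
         1.96779425e+01],
       [ 0.00000000e+00,  0.00000000e+00,  0.00000000e+00,
         1.00000000e+00]])}
```

View pics/side0.png

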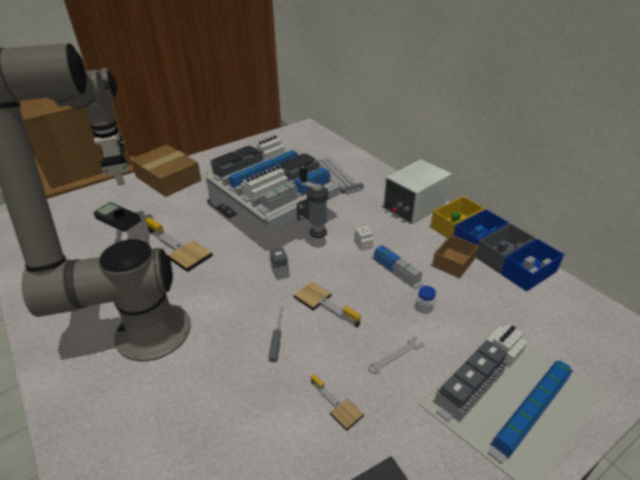

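View pics/top0.png

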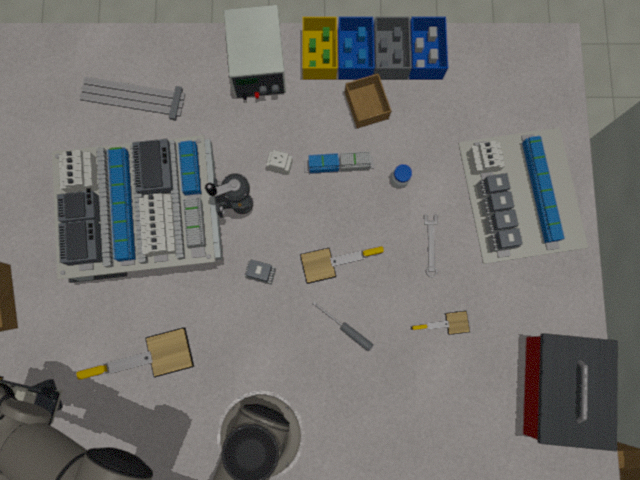

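View pics/wrist0.png

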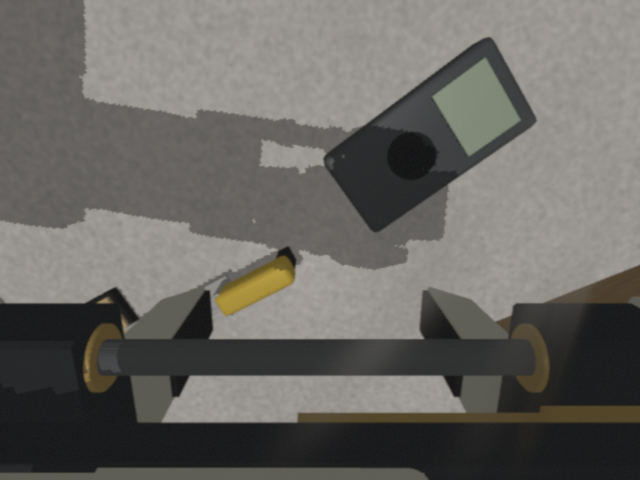

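The pads sit in the top view at (170,352), (318,265) and (458,322), with the crank and leg near (230,192). Next I measure their sizes.

```bash
python3 - <<'E'
from h import *
c=cam('top'); im=cv2.imread('pics/top0.png'); hsv=cv2.cvtColor(im,cv2.COLOR_BGR2HSV)
print('campos',-c[1].T@c[2], 'side',-cam('side')[1].T@cam('side')[2])
m=cv2.inRange(hsv,(10,60,90),(22,170,255)); 
y=cv2.inRange(hsv,(20,180,120),(30,255,255))
for nm,mm,z in(('slab',m,15),('yel',y,47)):
    cs,_=cv2.findContours(mm,0,2)
    for k in cs:
        if cv2.contourArea(k)<25: continue
        r=cv2.minAreaRect(k); b=cv2.boxPoints(r); P=[onz(c,q,z)[:2] for q in b]
        print(nm,np.round(r[0],1),np.round(onz(c,r[0],z),1),'sides',np.round([np.linalg.norm(P[0]-P[1]),np.linalg.norm(P[1]-P[2])],1))
        for q in P: print('   ',np.round(q,1))
a=im[130:300,190:410]; s=cv2.resize(a,None,fx=3.6,fy=3.5,interpolation=2); cv2.imwrite('pics/topc.png',s)
b=cv2.imread('pics/side0.png')[140:340,220:420]; cv2.imwrite('pics/sidec.png',cv2.resize(b,None,fx=3,fy=3,interpolation=2))
E
```

```text
campos [ 219.92210321 -126.50996409 1673.88817639] side [ -100.88075009 -1014.76695128  1041.89240539]
slab [620.6 459.2] [ -62.1 -947.5   15. ] sides [14.6 42.8]
    [ -41.3 -940. ]
    [ -40.  -954.6]
    [ -82.8 -955. ]
    [ -84.1 -940.5]
slab [168.5 351.8] [221.5 249.2  15. ] sides [106.  106.8]
    [261.8 314.8]
    [284.9 211.3]
    [181.6 184.3]
    [159.1 286.7]
slab [457.5 322.3] [ 297.1 -535.3   15. ] sides [56.8 58. ]
    [ 321.9 -504.1]
    [ 330.2 -560.3]
    [ 272.5 -566.3]
    [ 264.3 -510.4]
slab [317.8 264.7] [ 457.2 -155.2   15. ] sides [81.8 80.5]
    [ 487.5 -106.6]
    [ 505.8 -186.4]
    [ 427.1 -203.5]
    [ 409.1 -124.3]
slab [368.1  97.5] [ 948.7 -304.9   15. ] sides [103.  122.5]
    [ 989.7 -238.7]
    [1025.2 -335.4]
    [ 907.9 -370.7]
    [ 873.3 -275. ]
yel [ 90.3 371.9] [170.5 445.   47. ] sides [71.9 20.7]
    [170.8 483. ]
    [189.7 413.7]
    [170.1 407. ]
    [151.3 476.3]
yel [419.5 326.6] [ 284.5 -425.1   47. ] sides [35.7  9. ]
    [ 286.5 -407. ]
    [ 291.3 -442.4]
    [ 282.4 -443.3]
    [ 277.6 -407.9]
yel [372.8 250.9] [ 490.  -304.9   47. ] sides [53.9 14.9]
    [ 491.3 -277.2]
    [ 503.3 -329.8]
    [ 488.7 -332.7]
    [ 476.7 -280.2]
yel [320.   42.5] [1104.5 -165.1   47. ] sides [ 99.6 160.2]
    [1185.2 -115.9]
    [1185.1 -215.5]
    [1025.  -213.6]
    [1025.1 -115.6]
```

View pics/topc.png

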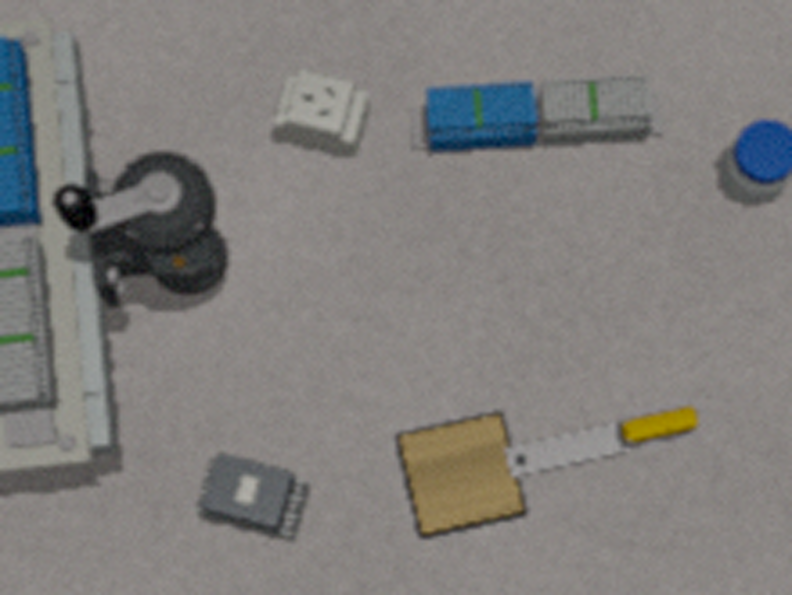

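View pics/sidec.png

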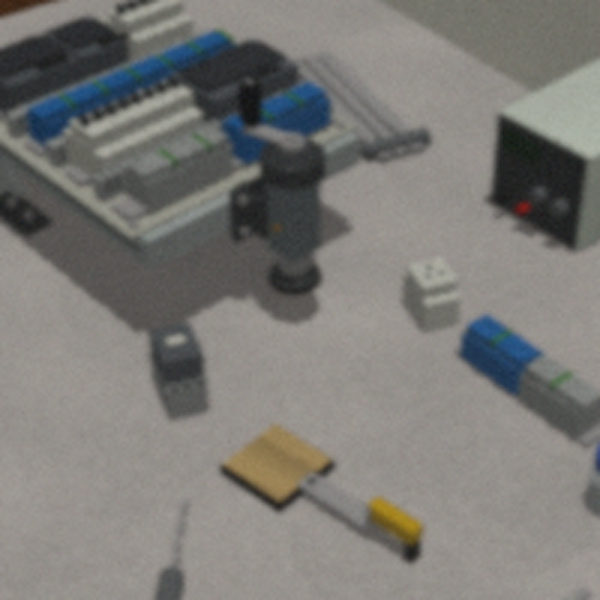

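```bash
python3 - <<'E'
from h import *
c=cam('top'); s=cam('side')
f=lambda u,v:(190+u/3.6,130+v/3.5)
g=lambda u,v:(220+u/3,140+v/3)
print('head top',onz(c,f(163,203),225),'hub',onz(c,f(161,193),240))
print('knob',tri(c,f(73,206),s,g(249,85)),onz(c,f(73,206),288))
print('foot',onz(c,f(190,256),50),'side',onz(s,g(295,278),45),onz(s,g(297,150),225))
print('frame edge',onz(c,f(62,35),130),onz(c,f(112,465),130))
for n,p,z in(('contactor',(247,490),80),('socket',(320,97),62),('strip',(482,118),50),('strip2',(595,107),50),('jar',(766,150),70)): print(n,onz(c,f(*p),z).round())
E
```

```text
head top [619.32077568  51.3938698  225.        ] hub [622.41860528  51.0384987  240.        ]
knob (array([602.33628813, 102.5127617 , 285.00612449]), np.float64(3.190846679722008)) [600.03558581 102.67801084 288.        ]
foot [624.34117026  51.4468347   50.        ] side [624.64797797  51.34871663  45.        ] [624.89593738  43.35762449 225.        ]
frame edge [778.24784363 140.30898442 130.        ] [446.38168731  96.03980144 130.        ]
contactor [434.   3.  80.]
socket [751. -48.  62.]
strip [ 737. -173.   50.]
strip2 [ 746. -261.   50.]
jar [ 704. -390.   70.]
```

Middle pad chosen: (318,265) has an 81 mm plywood face, against 106 mm for (170,352) and 57 mm for (458,322). Its handle is at (373,251) and the handle-to-slab distance comes out at 154 mm, as it should. Here is the close crop for the check, along with the first move.

```bash
cat > plan.py <<'E'
from h import *
import sys
def plan(wps,start=None):
    # wps: list of (x,y,z,yawdeg,nrows); tool pointing down; greedily from commanded start
    if start is None:
        o=status.get_obs(); start=[*o['tool_pos'],np.degrees(o['tcp_rot'][2])]
    p=np.array(start[:3],float); y=start[3]; rows=[]
    for w in wps:
        n=w[4]; p0=p.copy(); y0=y; dy=(w[3]-y0) if len(w)>5 else ((w[3]-y0+180)%360-180)
        for i in range(1,n+1):
            t=p0+(np.array(w[:3])-p0)*i/n; ty=y0+dy*i/n
            tw=-(ty-y); a=np.radians(y)
            M=np.array([[np.cos(a),np.sin(a),0],[np.sin(a),-np.cos(a),0],[0,0,-1]])
            off=np.round(M.T@(t-p)/1000,3); tw=round(tw,1)
            rows.append((off.tolist(),tw)); p=p+M@off*1000; y=y-tw
    for i in range(0,len(rows),5):
        print('[%s]'%','.join('{"offset":%s,"twist":%s}'%(r[0],r[1]) for r in rows[i:i+5]))
    print('end',p.round(1),round(y,2))
E
python3 - <<'E'
from plan import *
im=cv2.imread('pics/top0.png')[230:300,290:395]; cv2.imwrite('pics/padc.png',cv2.resize(im,None,fx=6,fy=6,interpolation=2))
# arc
w=[];n=30
for i in range(1,n+1):
    s=i/n; s=s
    a=np.radians(76.6+( -31.4-76.6)*s); r=525+(568-525)*s; r-=40*np.sin(np.pi*s)
    w.append((r*np.cos(a),r*np.sin(a),404+40*np.sin(np.pi*s)-40*s,166.6-244*s,1,1))
plan(w,[121.6,510.7,404.7,166.6])
E
```

```text
[{"offset":[-0.033, -0.004, -0.002],"twist":8.1},{"offset":[-0.033, -0.001, -0.003],"twist":8.2},{"offset":[-0.032, 0.002, -0.003],"twist":8.1},{"offset":[-0.033, 0.004, -0.002],"twist":8.1},{"offset":[-0.031, 0.007, -0.003],"twist":8.2}]
[{"offset":[-0.031, 0.009, -0.002],"twist":8.1},{"offset":[-0.03, 0.012, -0.002],"twist":8.1},{"offset":[-0.028, 0.015, -0.001],"twist":8.2},{"offset":[-0.027, 0.017, -0.002],"twist":8.1},{"offset":[-0.025, 0.019, -0.001],"twist":8.1}]
[{"offset":[-0.023, 0.022, -0.0],"twist":8.2},{"offset":[-0.022, 0.023, -0.0],"twist":8.1},{"offset":[-0.019, 0.025, -0.0],"twist":8.1},{"offset":[-0.016, 0.027, 0.001],"twist":8.2},{"offset":[-0.014, 0.029, 0.001],"twist":8.1}]
[{"offset":[-0.011, 0.03, 0.001],"twist":8.1},{"offset":[-0.009, 0.031, 0.002],"twist":8.2},{"offset":[-0.006, 0.032, 0.003],"twist":8.1},{"offset":[-0.003, 0.032, 0.002],"twist":8.1},{"offset":[0.0, 0.032, 0.004],"twist":8.2}]
[{"offset":[0.004, 0.033, 0.003],"twist":8.1},{"offset":[0.006, 0.033, 0.004],"twist":8.1},{"offset":[0.008, 0.032, 0.005],"twist":8.2},{"offset":[0.012, 0.032, 0.004],"twist":8.1},{"offset":[0.015, 0.031, 0.005],"twist":8.1}]
[{"offset":[0.017, 0.03, 0.005],"twist":8.2},{"offset":[0.02, 0.028, 0.005],"twist":8.1},{"offset":[0.023, 0.027, 0.006],"twist":8.1},{"offset":[0.024, 0.026, 0.005],"twist":8.2},{"offset":[0.027, 0.024, 0.006],"twist":8.1}]
end [ 484.4 -295.6  363.7] -77.4
```

View pics/padc.png

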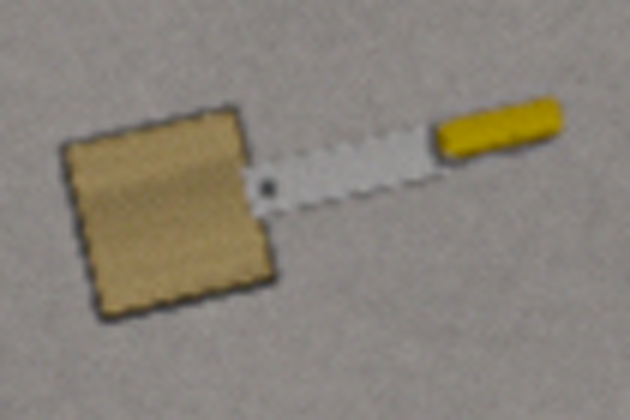

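The crop shows a plywood slab with dark rubber edges, a steel strap and the yellow handle, so the middle pad is confirmed. I move with rounder numbers.

Emit:
play_rows([
  {"offset":[-0.033,-0.004,-0.002],"twist":8.1},
  {"offset":[-0.033,-0.001,-0.003],"twist":8.2},
  {"offset":[-0.032,0.002,-0.003],"twist":8.1},
  {"offset":[-0.033,0.004,-0.002],"twist":8.1},
  {"offset":[-0.031,0.007,-0.003],"twist":8.2},
], jaw=0)

```text
time: 0.65
tool_pos: [268.2, 436.8, 417.4]
tcp_rot: [-3.141, 0.0, 2.192]
contact_force: [0.6, 0.6, -0.7]
grip_width: 91.3
```

Emit:
play_rows([
  {"offset":[-0.031,0.009,-0.002],"twist":8.1},
  {"offset":[-0.03,0.012,-0.002],"twist":8.1},
  {"offset":[-0.028,0.015,-0.001],"twist":8.2},
  {"offset":[-0.027,0.017,-0.002],"twist":8.1},
  {"offset":[-0.025,0.019,-0.001],"twist":8.1},
])

```text
time: 1.15
tool_pos: [384.1, 327.6, 425.6]
tcp_rot: [-3.141, 0.0, 1.483]
contact_force: [0.6, 0.3, -0.0]
grip_width: 91.6
```

Emit:
play_rows([
  {"offset":[-0.023,0.022,0],"twist":8.2},
  {"offset":[-0.022,0.023,0],"twist":8.1},
  {"offset":[-0.019,0.025,0],"twist":8.1},
  {"offset":[-0.016,0.027,0.001],"twist":8.2},
  {"offset":[-0.014,0.029,0.001],"twist":8.1},
])

```text
time: 1.65
tool_pos: [468.2, 193.7, 423.5]
tcp_rot: [-3.141, 0.0, 0.773]
contact_force: [-0.4, 0.5, 0.0]
grip_width: 91.9
```

Emit:
play_rows([
  {"offset":[-0.011,0.03,0.001],"twist":8.1},
  {"offset":[-0.009,0.031,0.002],"twist":8.2},
  {"offset":[-0.006,0.032,0.003],"twist":8.1},
  {"offset":[-0.003,0.032,0.002],"twist":8.1},
  {"offset":[0,0.032,0.004],"twist":8.2},
])

```text
time: 2.15
tool_pos: [517.2, 40.8, 411.5]
tcp_rot: [-3.141, 0.0, 0.062]
contact_force: [-0.0, 0.7, 1.5]
grip_width: 91.9
```

Emit:
play_rows([
  {"offset":[0.004,0.033,0.003],"twist":8.1},
  {"offset":[0.006,0.033,0.004],"twist":8.1},
  {"offset":[0.008,0.032,0.005],"twist":8.2},
  {"offset":[0.012,0.032,0.004],"twist":8.1},
  {"offset":[0.015,0.031,0.005],"twist":8.1},
])

```text
time: 2.65
tool_pos: [526.0, -126.8, 390.3]
tcp_rot: [-3.141, 0.0, -0.646]
contact_force: [0.7, 0.7, 0.1]
grip_width: 92.0
```

Emit:
play_rows([
  {"offset":[0.017,0.03,0.005],"twist":8.2},
  {"offset":[0.02,0.028,0.005],"twist":8.1},
  {"offset":[0.023,0.027,0.006],"twist":8.1},
  {"offset":[0.024,0.026,0.005],"twist":8.2},
  {"offset":[0.027,0.024,0.006],"twist":8.1},
])

```text
time: 3.15
tool_pos: [484.0, -296.9, 363.2]
tcp_rot: [3.141, 0.0, -1.357]
contact_force: [0.2, -0.3, -0.2]
grip_width: 92.0
```

Emit:
play_rows([
  {"offset":[0,0,0],"twist":0},
  {"offset":[0,0,0],"twist":0},
])

```text
time: 3.35
tool_pos: [484.1, -296.0, 363.2]
tcp_rot: [3.141, 0.001, -1.351]
contact_force: [0.1, -0.4, -0.4]
grip_width: 92.0
```

```bash
python3 - <<'E'
from h import *
o=status.get_obs(); im=viewer.capture('wrist'); save(im,'w1.png'); np.save('w1o.npy',np.r_[o['tool_pos'],o['tcp_rot']])
print(o['time'],o['tool_pos'],np.degrees(o['tcp_rot']),o['joint_positions'],o['contact_force'])
E
```

```text
3.35 [ 484.09003979 -296.04593728  363.19216544] [ 1.79975152e+02  7.37483920e-02 -7.74187106e+01] [-6.84033758e-01  4.54281833e-01  1.46839862e+00  4.85290821e-04
  1.22019174e+00  2.23780672e+00] [ 0.10112532 -0.35295222 -0.41504102]
```

View pics/w1.png

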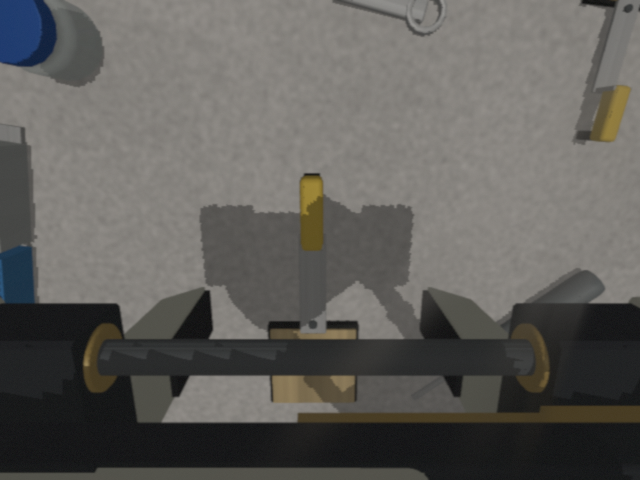

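The wrist view shows the handle centred at about (312,213), the strap running down from it and the slab at about (313,360), well aligned with the tool.

```bash
python3 - <<'E'
from plan import *
a=np.load('w1o.npy'); c=cam('wrist',{'tool_pos':a[:3],'tcp_rot':a[3:]})
im=cv2.imread('pics/w1.png'); hsv=cv2.cvtColor(im,cv2.COLOR_BGR2HSV)
y=cv2.inRange(hsv,(20,150,70),(32,255,255)); cs,_=cv2.findContours(y,0,2)
k=max([k for k in cs if abs(cv2.boundingRect(k)[0]-310)<40],key=cv2.contourArea); r=cv2.minAreaRect(k);print(r)
P=[onz(c,q,47) for q in cv2.boxPoints(r)]; print(np.round(P,1)); h=onz(c,r[0],44);print('handle',h)
# slab edge corners, near edge row ~324
for q in ((271,325),(357,325),(272,402),(356,402)): print(onz(c,q,15))
print('grasp px',proj(c,[[a[0],a[1],36]]))
E
```

```text
((311.0, 212.5), (73.0, 20.0), 90.0)
[[ 503.3 -334.8   47. ]
 [ 488.7 -338.1   47. ]
 [ 476.1 -282.5   47. ]
 [ 491.5 -279.1   47. ]]
handle [ 489.95472568 -308.75231448   44.        ]
[ 502.33552545 -191.24564883   15.        ]
[ 424.78106788 -208.59498288   15.        ]
[ 485.66999417 -108.73286775   15.        ]
[ 404.95611528 -126.79620534   15.        ]
grasp px [[314.86129959 227.18558542]]
```

Emit:
play_rows([
  {"offset":[0,-0.002,0.04],"twist":0},
  {"offset":[0,-0.001,0.045],"twist":0},
  {"offset":[0,0,0.04],"twist":0},
  {"offset":[0,0,0.025],"twist":0},
  {"offset":[0,0,0.014],"twist":0},
])

```text
time: 3.9
tool_pos: [487.5, -293.1, 197.6]
tcp_rot: [3.14, 0.003, -1.348]
contact_force: [0.5, 0.2, -1.1]
grip_width: 91.7
```

Emit:
play_rows([
  {"offset":[0,0,0],"twist":0},
  {"offset":[0,0,0],"twist":0},
  {"offset":[0,0,0],"twist":0},
  {"offset":[0,0,0],"twist":0},
  {"offset":[0,0,0],"twist":0},
], jaw=255)

```text
time: 4.4
tool_pos: [487.6, -295.0, 200.7]
tcp_rot: [-3.14, -0.001, -1.351]
contact_force: [0.3, -0.3, -0.8]
grip_width: 56.4
```

Emit:
play_rows([
  {"offset":[0,0,0],"twist":0},
  {"offset":[0,0,0],"twist":0},
  {"offset":[0,0,0],"twist":0},
])

```text
time: 4.7
tool_pos: [487.4, -294.9, 199.8]
tcp_rot: [-3.141, -0.0, -1.351]
contact_force: [-0.2, -0.4, -0.0]
grip_width: 32.5
```

Emit:
play_rows([
  {"offset":[0,0,0],"twist":0},
  {"offset":[0,0,0],"twist":0},
  {"offset":[0,0,0],"twist":0},
  {"offset":[0,0,0],"twist":0},
])

```text
time: 5.1
tool_pos: [487.4, -294.9, 199.6]
tcp_rot: [3.142, 0.0, -1.351]
contact_force: [-0.7, -1.5, -0.8]
grip_width: 17.9
```

Emit:
play_rows([
  {"offset":[0,0,-0.01],"twist":0},
  {"offset":[0,0,-0.015],"twist":0},
  {"offset":[0,0,-0.02],"twist":0},
  {"offset":[0,0,0],"twist":0},
])

```text
time: 5.5
tool_pos: [488.0, -295.4, 247.3]
tcp_rot: [-3.138, -0.004, -1.351]
contact_force: [-0.2, -0.5, -4.1]
grip_width: 18.1
```

```bash
python3 - <<'E'
from h import *
o=status.get_obs(); im=viewer.capture('wrist'); s=viewer.capture('side'); 
print(o['tool_pos'],o['contact_force'],o['moment'],o['grip_width'])
b=cv2.resize(s[220:360,240:420],None,fx=4,fy=4,interpolation=2)
save(b,'s2.png'); save(im,'w2.png')
E
```

```text
[ 488.04347962 -295.38289389  247.29647183] [-0.18818158 -0.51969326 -4.14124006] [-0.30444136  0.00514545  0.07001696] 18.062251506769734
```

View pics/s2.png

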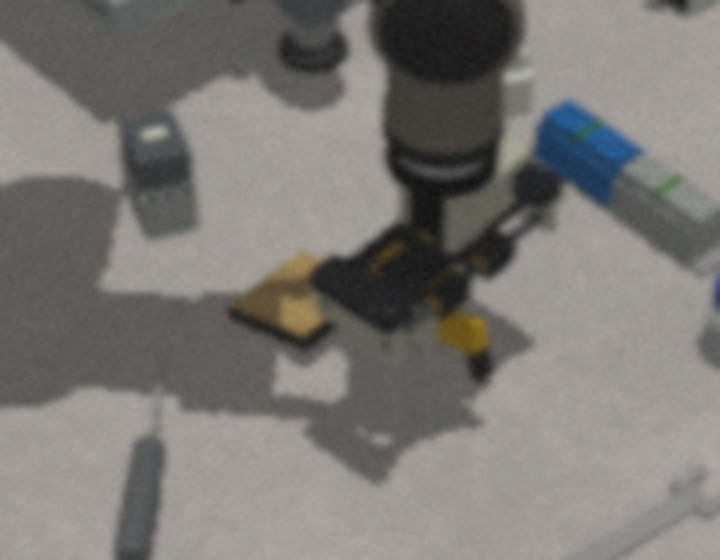

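View pics/w2.png

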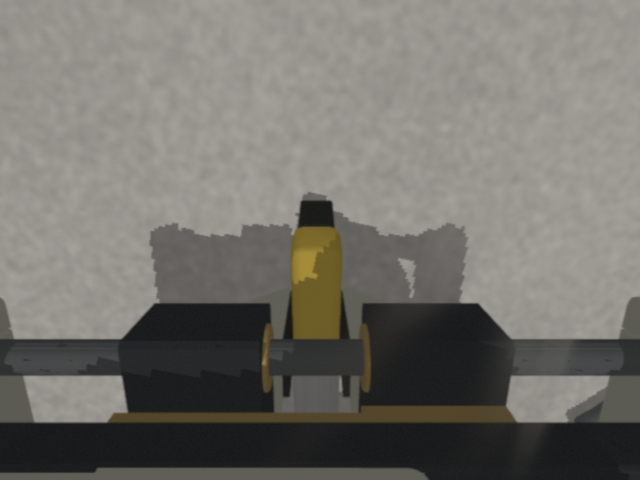

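The handle is held at 18 mm and the slab sags nose-down in the grip. I'll carry it low, where the bench levels the slab.

```bash
python3 - <<'E'
from plan import *
plan([(487.4,-295,207,-77.4,3),(654,-190,207,-82.5,9)],[487.4,-295,244.7,-77.4])
E
```

```text
[{"offset":[0.0, 0.0, 0.013],"twist":-0.0},{"offset":[0.0, 0.0, 0.012],"twist":-0.0},{"offset":[0.0, 0.0, 0.013],"twist":-0.0},{"offset":[-0.007, -0.021, -0.0],"twist":0.6},{"offset":[-0.008, -0.02, -0.0],"twist":0.5}]
[{"offset":[-0.008, -0.021, -0.0],"twist":0.6},{"offset":[-0.008, -0.02, -0.0],"twist":0.6},{"offset":[-0.008, -0.02, -0.0],"twist":0.5},{"offset":[-0.008, -0.021, -0.0],"twist":0.6},{"offset":[-0.009, -0.02, -0.0],"twist":0.6}]
[{"offset":[-0.008, -0.02, -0.0],"twist":0.5},{"offset":[-0.009, -0.02, -0.0],"twist":0.6}]
end [ 654.4 -190.3  206.7] -82.5
```

Emit:
play_rows([
  {"offset":[0,0,0.013],"twist":0},
  {"offset":[0,0,0.012],"twist":0},
  {"offset":[0,0,0.012],"twist":0},
  {"offset":[-0.008,-0.02,0],"twist":0.5},
  {"offset":[-0.008,-0.02,0],"twist":0.5},
])

```text
time: 6.1
tool_pos: [522.2, -270.2, 205.0]
tcp_rot: [3.137, 0.004, -1.369]
contact_force: [-1.0, -0.8, -1.9]
grip_width: 17.4
```

Emit:
play_rows([
  {"offset":[-0.008,-0.02,0],"twist":0.5},
  {"offset":[-0.008,-0.02,0],"twist":0.6},
  {"offset":[-0.008,-0.02,0],"twist":0.6},
  {"offset":[-0.008,-0.02,0],"twist":0.6},
  {"offset":[-0.008,-0.02,0],"twist":0.6},
])

```text
time: 6.6
tool_pos: [613.8, -212.1, 204.9]
tcp_rot: [3.137, 0.003, -1.419]
contact_force: [-1.3, -1.0, -0.9]
grip_width: 17.8
```

Emit:
play_rows([
  {"offset":[-0.008,-0.02,0],"twist":0.6},
  {"offset":[-0.009,-0.02,0],"twist":0.6},
  {"offset":[0,0,0],"twist":0},
])

```text
time: 6.9
tool_pos: [652.3, -188.2, 205.1]
tcp_rot: [3.14, 0.003, -1.438]
contact_force: [1.4, -0.0, -1.9]
grip_width: 17.7
```

```bash
python3 - <<'E'
from h import *
o=status.get_obs(); im=viewer.capture('top'); s=viewer.capture('side'); 
print(o['time'],o['tool_pos'],np.degrees(o['tcp_rot']),o['contact_force'],o['moment'],o['grip_width'])
save(im,'t3f.png');save(s,'s3f.png')
b=cv2.resize(s[150:340,230:430],None,fx=3,fy=3,interpolation=2)
save(b,'s3.png'); save(cv2.resize(im[130:300,180:400],None,fx=3.5,fy=3.5,interpolation=2),'t3.png')
E
```

```text
6.9 [ 652.29841244 -188.22174503  205.05348676] [ 1.79920104e+02  1.49563981e-01 -8.23991259e+01] [ 1.38478559 -0.04047009 -1.89978628] [ 0.283624   -0.16203214 -0.25394027] 17.727231387115832
```

View pics/s3.png

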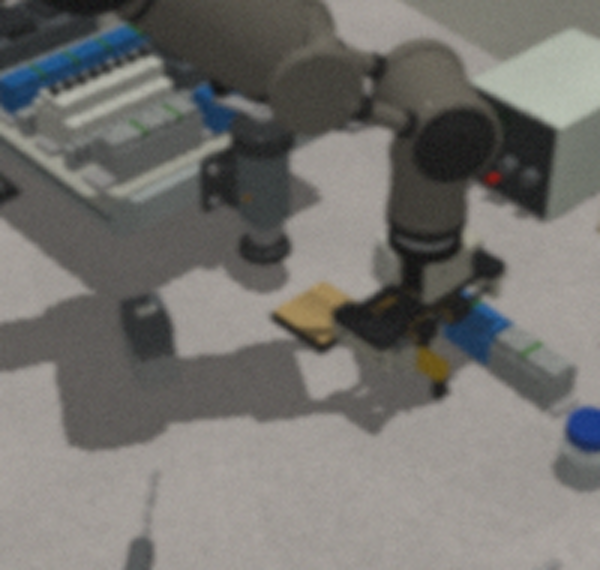

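View pics/t3.png

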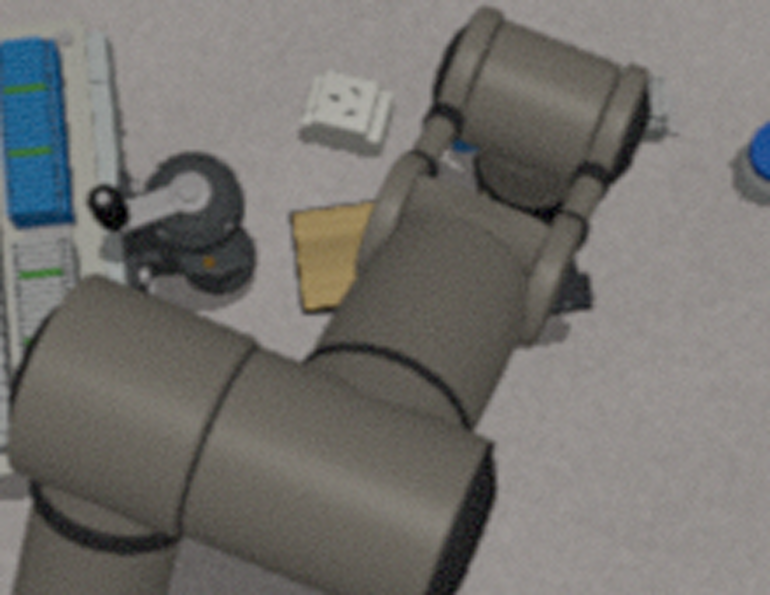

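The side view shows the pad flat and low, just in front of the foot. The foot is at side crop (265,247). In the top view the slab's left edge runs from (292,210) to (305,312). Next I refine the leg axis and slab position.

```bash
python3 - <<'E'
from h import *
c=cam('top'); s=cam('side')
im=cv2.imread('pics/t3f.png'); b=cv2.imread('pics/s3f.png')
f=lambda u,v:(180+u/3.5,130+v/3.5); g=lambda u,v:(230+u/3,150+v/3)
A=onz(c,f(291,210),15);B=onz(c,f(304,312),15); print('slab far edge',A,B,np.linalg.norm(A-B)); d=(B-A)/np.linalg.norm(A-B); n=np.array([d[1],-d[0],0]); print('pad y dir',n,np.degrees(np.arctan2(n[1],n[0])),'centre',(A+B)/2-43*n,(A+B)/2-43*-n)
print('tcp px t3', (proj(c,[[652,-188,40],[652,-188,205]])-[180,130])*3.5)
G=cv2.cvtColor(im,cv2.COLOR_BGR2GRAY)
# zooms for reading circle centres
z=cv2.resize(im[165:225,200:260],None,fx=10,fy=10,interpolation=cv2.INTER_CUBIC); cv2.imwrite('pics/t3z.png',z)
z=cv2.resize(b[170:250,280:350],None,fx=8,fy=7.5,interpolation=cv2.INTER_CUBIC); cv2.imwrite('pics/s3z.png',z)
E
```

```text
slab far edge [671.12898093  -1.73251584  15.        ] [586.6825611  -12.94571384  15.        ] 85.18763778085987
pad y dir [-0.1316294  0.991299   0.       ] 97.56375950183349 centre [634.56583539 -49.96497167  15.        ] [623.24570664  35.286742    15.        ]
tcp px t3 [[522.58320384 224.33506147]
 [530.6167921  165.47669081]]
```

View pics/t3z.png

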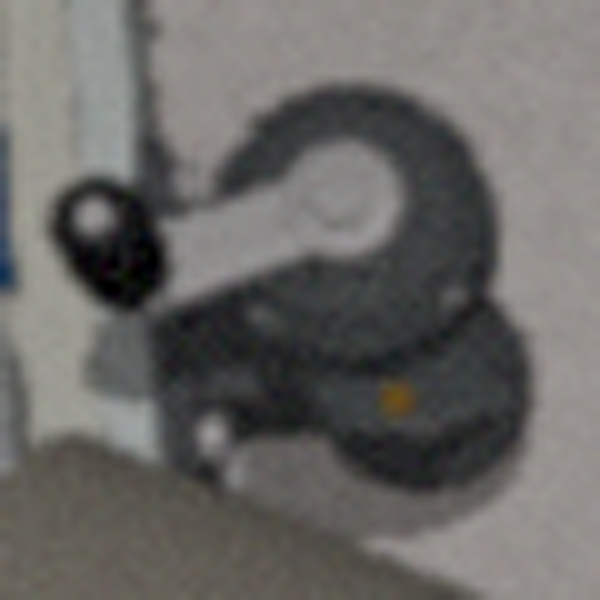

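View pics/s3z.png

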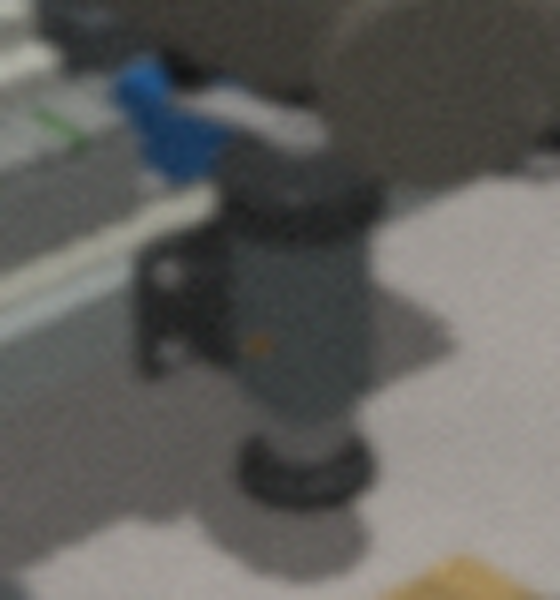

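```bash
python3 - <<'E'
from h import *
from scipy.optimize import least_squares
c=cam('top'); s=cam('side')
T=[((235.15,186.75),225),((234.05,184.25),240),((241,202.2),45)]
S=[(317.5,225),(317.6,140),(318.1,45)]
for q,z in T: print(onz(c,q,z))
def r(p):
    return np.concatenate([(proj(c,[[p[0],p[1],z]])[0]-q) for q,z in T]+[[proj(s,[[p[0],p[1],z]])[0][0]-u] for u,z in S])
x=least_squares(r,[622,51]).x; print(x,r(x).round(2))
for z in(31,40,48): print(z,proj(s,[[*x,z]]), proj(s,[[*x,z],[*(x+[-5,-30.5]),z]]))
kx=onz(c,(200+11.1-.5+.0,165+24.3-.5),263); print('knob',kx, kx[:2]-x, np.hypot(*(kx[:2]-x)))
E
```

```text
[622.51581695  51.76571779 225.        ]
[624.68491331  52.72416164 240.        ]
[628.28574365  56.95422573  45.        ]
[625.06432375  53.5109228 ] [-0.69 -0.99 -0.32 -0.15  1.23  1.13 -0.24  0.06 -0.02]
31 [[318.1370336  235.46299317]] [[318.1370336  235.46299317]
 [321.96905954 240.36071933]]
40 [[318.09923727 233.44545401]] [[318.09923727 233.44545401]
 [321.94425911 238.33315892]]
48 [[318.06541913 231.64026855]] [[318.06541913 231.64026855]
 [321.92206704 236.51884588]]
knob [607.03217507 106.04114053 263.        ] [-18.03214867  52.53021774] 55.53901476546252
```

Emit:
play_rows([
  {"offset":[-0.02,-0.001,0],"twist":0},
  {"offset":[-0.021,0,0],"twist":0},
  {"offset":[-0.02,-0.001,0],"twist":0},
  {"offset":[-0.02,0,0],"twist":0},
  {"offset":[-0.02,-0.001,0],"twist":0},
])

```text
time: 7.5
tool_pos: [640.4, -87.9, 207.6]
tcp_rot: [3.141, 0.0, -1.439]
contact_force: [0.0, -0.7, -4.1]
grip_width: 17.1
```

Emit:
play_rows([
  {"offset":[0,0,0.003],"twist":0},
  {"offset":[0,0,0.003],"twist":0},
  {"offset":[0,0,0],"twist":0},
])

```text
time: 7.8
tool_pos: [640.9, -89.6, 201.5]
tcp_rot: [3.141, 0.001, -1.44]
contact_force: [-0.1, 1.5, -0.1]
grip_width: 17.8
```

```bash
python3 - <<'E'
from h import *
o=status.get_obs(); im=viewer.capture('top'); s=viewer.capture('side'); 
print(o['time'],o['tool_pos'],np.degrees(o['tcp_rot']),o['contact_force'],o['moment'],o['grip_width'])
save(im,'t4f.png');save(s,'s4f.png')
save(cv2.resize(s[170:270,270:370],None,fx=6,fy=6,interpolation=2),'s4.png'); save(cv2.resize(im[150:270,200:320],None,fx=5,fy=5,interpolation=2),'t4.png')
E
```

```text
7.8 [640.89594312 -89.59065764 201.52333499] [ 1.79986318e+02  4.82542918e-02 -8.24978633e+01] [-0.09486648  1.47327751 -0.12031013] [0.74549718 0.16558822 0.04581465] 17.846947811860616
```

View pics/s4.png

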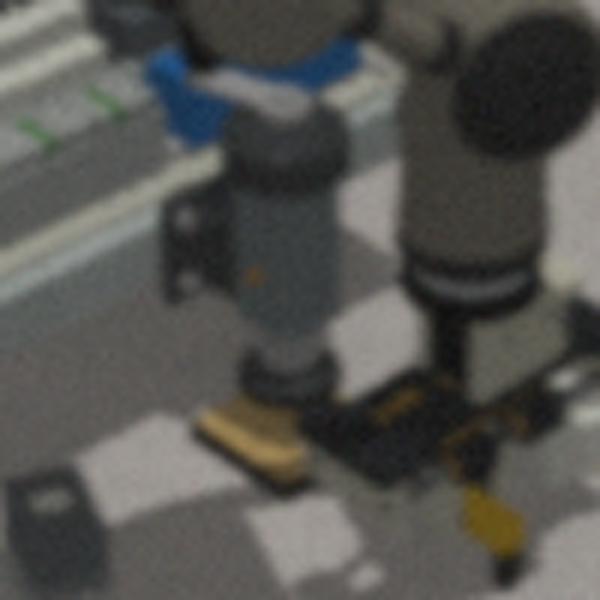

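View pics/t4.png

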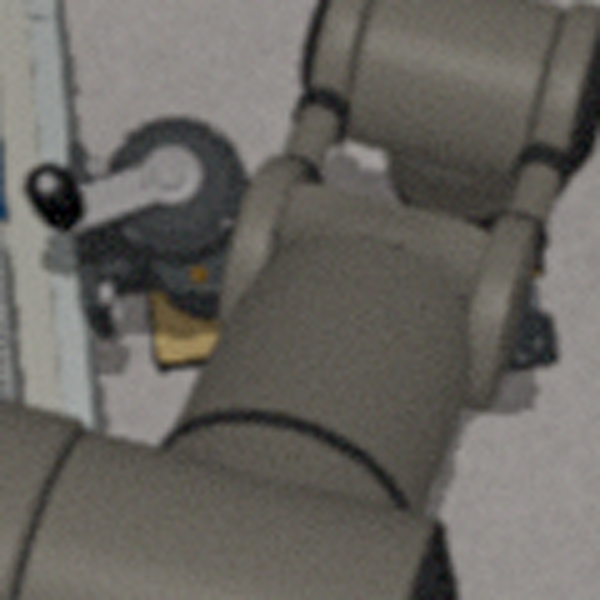

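```bash
python3 - <<'E'
from h import *
c=cam('top'); s=cam('side')
Y=np.array([-.131,.991]);X=np.array([.991,.131])
f=lambda u,v:(200+(u+.5)/5-.5,150+(v+.5)/5-.5); g=lambda u,v:(270+(u+.5)/6-.5,170+(v+.5)/6-.5)
k=onz(c,f(157,364),15)[:2]; print('corner T -x+y',k,'->centre',k-43*Y+43*X)
# side: far-left corner (-x,+y)  ~(200,412), near corner (-x,-y) ~ (305,472) top z15
a=onz(s,g(200,412),15)[:2]; b=onz(s,g(304,470),15)[:2]; print(a,b,np.linalg.norm(a-b),'centres',a-43*Y+43*X,b+43*Y+43*X)
E
```

```text
corner T -x+y [577.67388185  87.41118873] ->centre [625.91988185  50.43118873]
[583.51652814  89.0182798 ] [602.48886823   8.70771837] 82.52112435805032 centres [631.76252814  52.0382798 ] [639.46886823  56.95371837]
```

Emit:
play_rows([
  {"offset":[0,0,0.001],"twist":0},
  {"offset":[0,0,0],"twist":0},
])

```text
time: 8.1
tool_pos: [641.0, -90.6, 200.8]
tcp_rot: [-3.141, -0.0, -1.441]
contact_force: [-0.5, 0.9, -0.2]
grip_width: 17.9
```

Emit:
play_rows([
  {"offset":[0,0,0],"twist":0},
  {"offset":[0,0,0],"twist":0},
  {"offset":[0,0,0],"twist":0},
  {"offset":[0,0,0],"twist":0},
], jaw=130)

```text
time: 8.5
tool_pos: [641.0, -90.2, 200.8]
tcp_rot: [-3.141, -0.0, -1.44]
contact_force: [0.2, 0.1, 0.8]
grip_width: 43.4
```

Emit:
play_rows([
  {"offset":[0,0,-0.02],"twist":0},
  {"offset":[0,0,-0.03],"twist":0},
  {"offset":[0,0,-0.04],"twist":0},
  {"offset":[0,0,-0.04],"twist":0},
  {"offset":[0.02,0,-0.04],"twist":0},
])

```text
time: 9.0
tool_pos: [643.3, -108.0, 372.5]
tcp_rot: [3.142, 0.001, -1.437]
contact_force: [0.7, -0.0, -0.2]
grip_width: 44.9
```

Emit:
play_rows([
  {"offset":[0.03,0,-0.04],"twist":0},
  {"offset":[0.04,0,-0.02],"twist":0},
  {"offset":[0.04,0,-0.02],"twist":0},
  {"offset":[0.03,0,-0.01],"twist":0},
  {"offset":[0,0,0],"twist":0},
])

```text
time: 9.5
tool_pos: [661.3, -253.0, 461.8]
tcp_rot: [-3.14, -0.003, -1.445]
contact_force: [-0.0, -0.3, -0.8]
grip_width: 45.4
```

```bash
python3 - <<'E'
from h import *
o=status.get_obs(); w=viewer.capture('wrist');im=viewer.capture('top'); s=viewer.capture('side'); 
np.save('w5o.npy',np.r_[o['tool_pos'],o['tcp_rot']])
print(o['time'],o['tool_pos'],np.degrees(o['tcp_rot']),o['contact_force'],o['moment'],o['grip_width'])
save(im,'t5f.png');save(s,'s5f.png');save(w,'w5.png')
save(cv2.resize(s[170:270,270:370],None,fx=6,fy=6,interpolation=2),'s5.png'); save(cv2.resize(im[150:270,200:320],None,fx=5,fy=5,interpolation=2),'t5.png')
E
```

```text
9.5 [ 661.33334736 -252.96823807  461.78211238] [-1.79880393e+02 -1.72773583e-01 -8.27754548e+01] [-0.0286927  -0.28904144 -0.75486239] [0.07883066 0.11852172 0.0034914 ] 45.41977271282256
```

View pics/w5.png

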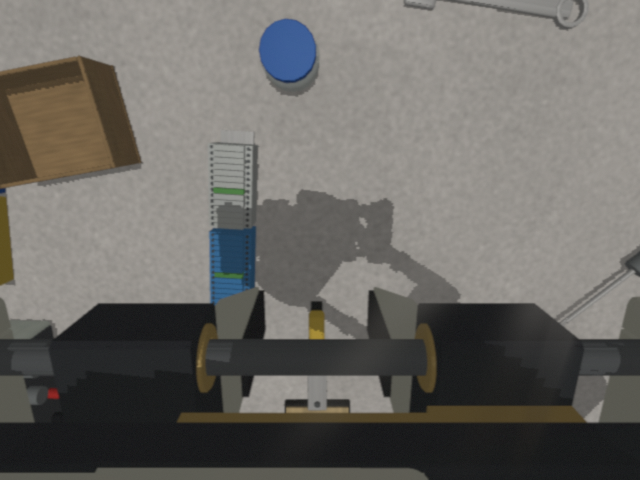

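View pics/s5.png

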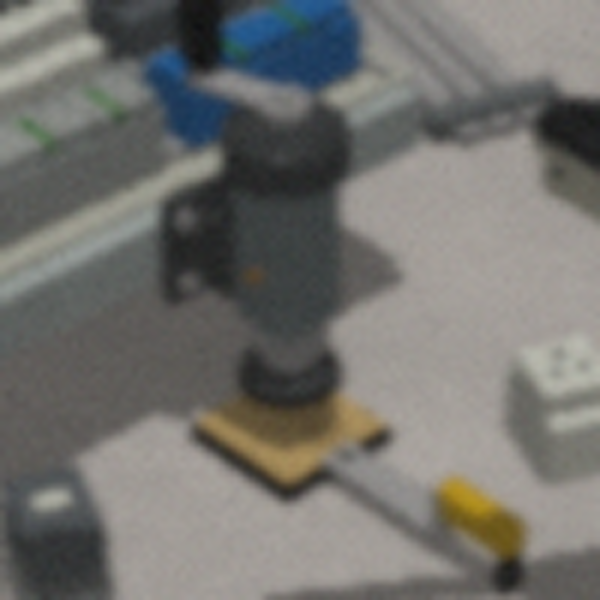

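View pics/t5.png

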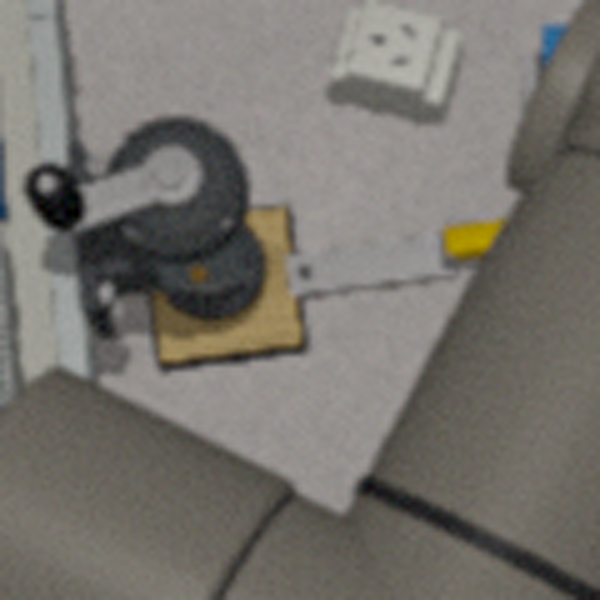

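```bash
python3 - <<'E'
from h import *
c=cam('top'); s=cam('side')
f=lambda u,v:(200+(u+.5)/5-.5,150+(v+.5)/5-.5); g=lambda u,v:(270+(u+.5)/6-.5,170+(v+.5)/6-.5)
P=[onz(c,f(*q),15)[:2] for q in((160,365),(304,350),(290,207))]
print(np.round(P,1),np.linalg.norm(P[0]-P[1]),np.linalg.norm(P[1]-P[2]),'centre T',(P[0]+P[2])/2)
Q=[onz(s,g(*q),15)[:2] for q in((193,426),(288,488),(390,428))]
print(np.round(Q,1),np.linalg.norm(Q[0]-Q[1]),np.linalg.norm(Q[1]-Q[2]),'centre S',(Q[0]+Q[2])/2)
print('foot T',onz(c,f(208,261),45),'S u',(g(289,0)[0]))
print(proj(s,[[624,52.5,45],[*((Q[0]+Q[2])/2),15]]))
# foot bottom front row in side = 405
print('foot rows',g(0,405), [proj(s,[[624-9,52.5-29.6,z]])[0].round(1) for z in(31,36,42,48)])
# handle in wrist
a=np.load('w5o.npy'); w=cam('wrist',{'tool_pos':a[:3],'tcp_rot':a[3:]})
print('handle far end',onz(w,(316,311),47), 'slab near edge mid', onz(w,(317,404),15))
E
```

```text
[[577.1  85.7]
 [585.4   5.2]
 [668.3  13.9]] 81.00011489461579 83.28742496637459 centre T [622.67508224  49.81806522]
[[572.9  80.3]
 [585.8   0.8]
 [665.7  10.8]] 80.55156060638944 80.5316638757963 centre S [619.26755729  45.56525247]
foot T [629.42314878  56.41894118  45.        ] S u 317.75
[[317.9937475  232.57037538]
 [318.14297769 240.7497595 ]]
foot rows (269.5833333333333, 237.08333333333331) [array([320.8, 240.9]), array([320.8, 239.8]), array([320.8, 238.4]), array([320.7, 237.1])]
handle far end [ 647.05203325 -139.27529512   47.        ] slab near edge mid [627.47768922   5.20491973  15.        ]
```

```bash
python3 - <<'E'
from plan import *
plan([(595,53,480,0,11,1)],[661.3,-252.8,461.8,-82.5])
E
```

```text
[{"offset":[-0.028, 0.002, -0.002],"twist":-7.5},{"offset":[-0.029, -0.001, -0.001],"twist":-7.5},{"offset":[-0.028, -0.005, -0.002],"twist":-7.5},{"offset":[-0.027, -0.009, -0.002],"twist":-7.5},{"offset":[-0.026, -0.012, -0.001],"twist":-7.5}]
[{"offset":[-0.024, -0.015, -0.002],"twist":-7.5},{"offset":[-0.021, -0.019, -0.002],"twist":-7.5},{"offset":[-0.019, -0.021, -0.001],"twist":-7.5},{"offset":[-0.017, -0.023, -0.002],"twist":-7.5},{"offset":[-0.013, -0.025, -0.002],"twist":-7.5}]
[{"offset":[-0.009, -0.027, -0.001],"twist":-7.5}]
end [595.2  52.9 479.8] 0.0
```

Emit:
play_rows([
  {"offset":[-0.028,0.002,-0.002],"twist":-7.5},
  {"offset":[-0.029,-0.001,-0.001],"twist":-7.5},
  {"offset":[-0.028,-0.005,-0.002],"twist":-7.5},
  {"offset":[-0.027,-0.009,-0.002],"twist":-7.5},
  {"offset":[-0.026,-0.012,-0.001],"twist":-7.5},
])

```text
time: 10.15
tool_pos: [630.9, -106.4, 468.6]
tcp_rot: [-3.142, 0.001, -0.778]
contact_force: [-0.1, 0.0, -0.6]
grip_width: 44.6
```

Emit:
play_rows([
  {"offset":[-0.024,-0.015,-0.002],"twist":-7.5},
  {"offset":[-0.021,-0.019,-0.002],"twist":-7.5},
  {"offset":[-0.019,-0.021,-0.001],"twist":-7.5},
  {"offset":[-0.017,-0.023,-0.002],"twist":-7.5},
  {"offset":[-0.013,-0.025,-0.002],"twist":-7.5},
])

```text
time: 10.65
tool_pos: [600.0, 31.8, 477.5]
tcp_rot: [-3.141, 0.001, -0.123]
contact_force: [1.1, -0.7, 0.3]
grip_width: 44.9
```

Emit:
play_rows([
  {"offset":[-0.009,-0.027,-0.001],"twist":-7.5},
  {"offset":[0,0,0],"twist":0},
  {"offset":[0,0,0],"twist":0},
])

```text
time: 10.95
tool_pos: [595.1, 58.6, 478.6]
tcp_rot: [3.141, 0.0, 0.001]
contact_force: [0.1, 0.2, 0.2]
grip_width: 45.2
```

```bash
python3 - <<'E'
from h import *
o=status.get_obs(); w=viewer.capture('wrist')
np.save('w6o.npy',np.r_[o['tool_pos'],o['tcp_rot']])
print(o['time'],o['tool_pos'],np.degrees(o['tcp_rot']),o['joint_positions'],o['contact_force'])
save(w,'w6.png')
c=cam('wrist',o); print(proj(c,[[624,52.5,225],[624,52.5,15],[607,106,288]]))
E
```

```text
10.95 [595.07285418  58.58555277 478.6272601 ] [1.79991066e+02 1.90392779e-02 8.09888104e-02] [-2.99460582e-02  4.40279617e-01  1.17177262e+00 -1.66407334e-04
  1.52986766e+00  1.53944356e+00] [0.14682023 0.16126389 0.21244043]
[[325.49505546 209.15576632]
 [320.8257909  171.88786009]
 [212.5650512  272.25263625]]
```

View pics/w6.png

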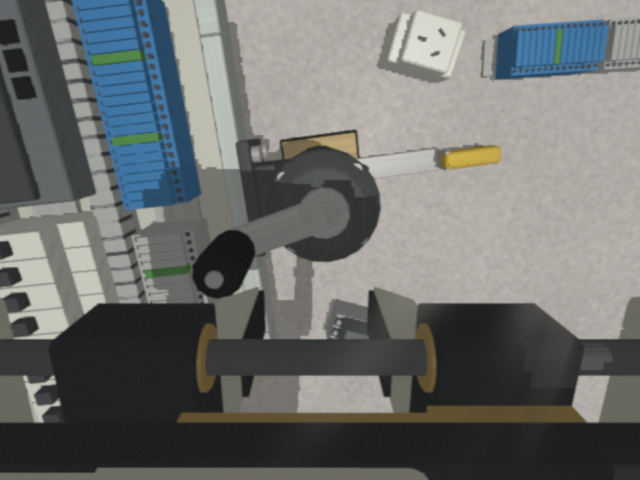

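The wrist view now shows the head circle at about (323,205), the knob top at about (213,279), and the slab's +x edge from (283,140) to (357,131).

```bash
python3 - <<'E'
from h import *
a=np.load('w6o.npy'); c=cam('wrist',{'tool_pos':a[:3],'tcp_rot':a[3:]})
im=cv2.imread('pics/w6.png'); z=cv2.resize(im[120:310,185:395],None,fx=3.8,fy=3.1,interpolation=2); cv2.imwrite('pics/w6z.png',z)
G=cv2.cvtColor(im,cv2.COLOR_BGR2GRAY)
print(cv2.HoughCircles(cv2.GaussianBlur(G[120:290,240:410],(5,5),0),cv2.HOUGH_GRADIENT,1,60,param1=80,param2=15,minRadius=50,maxRadius=66)+np.array([240,120,0]))
print('head',onz(c,(323,205),225)); 
k=onz(c,(213,279),288); print('knob',k)
A=onz(c,(283,140),15);B=onz(c,(357,131),15);print(A,B,np.linalg.norm(A-B)); d=(B-A)/np.linalg.norm(A-B); n=np.array([-d[1],d[0]]);  
print(n); M=(A+B)[:2]/2; print('slab centre',M-43*n,M+43*n,'yaw',np.degrees(np.arctan2(-d[1],-d[0])))
E
```

```text
[[[323.5        205.5         56.59999847]]]
head [626.5332967   54.02040583 225.        ]
knob [603.66881465 106.03982365 288.        ]
[658.25027063  93.84091771  15.        ] [667.80020936  13.6019457   15.        ] 80.80528423523388
[0.99299164 0.11818458]
slab centre [620.32659931  48.63949468] [705.72388068  58.80336873] yaw 96.78734120580715
```

View pics/w6z.png

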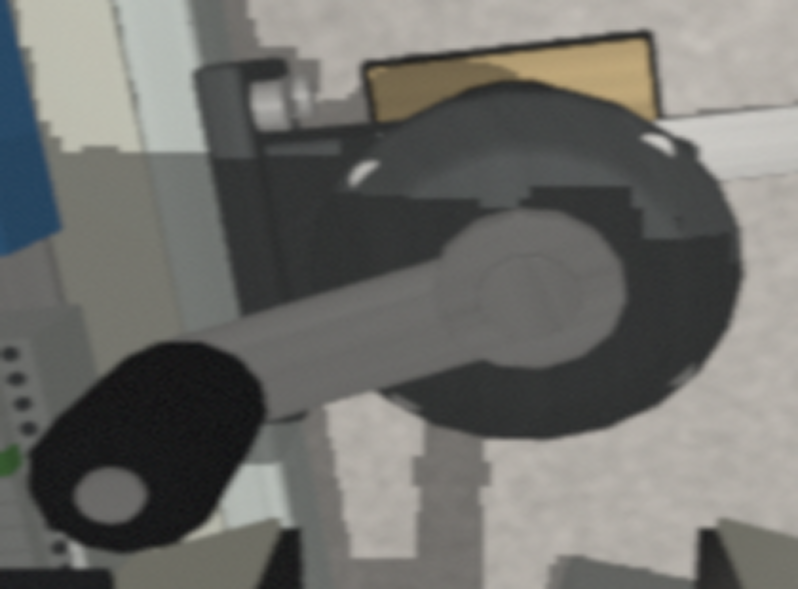

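Pooling the views, the leg axis is about (625,53) and the slab centre about (622,49.5). The foot hasn't been lowered yet, so I'll take the handle again and shift the pad by (+3,+4) mm.

```bash
python3 - <<'E'
from plan import *
plan([(641,-90,340,-82.5,10,1)],[595.1,58.3,479,0])
E
```

```text
[{"offset":[0.005, 0.015, 0.014],"twist":8.2},{"offset":[0.006, 0.014, 0.014],"twist":8.3},{"offset":[0.009, 0.013, 0.014],"twist":8.2},{"offset":[0.01, 0.011, 0.014],"twist":8.3},{"offset":[0.012, 0.01, 0.014],"twist":8.2}]
[{"offset":[0.013, 0.008, 0.013],"twist":8.3},{"offset":[0.015, 0.006, 0.014],"twist":8.2},{"offset":[0.015, 0.005, 0.014],"twist":8.3},{"offset":[0.015, 0.001, 0.014],"twist":8.2},{"offset":[0.016, 0.0, 0.014],"twist":8.3}]
end [641.1 -90.3 340. ] -82.5
```

Emit:
play_rows([
  {"offset":[0.005,0.015,0],"twist":8.2},
  {"offset":[0.006,0.014,0],"twist":8.3},
  {"offset":[0.009,0.013,0],"twist":8.2},
  {"offset":[0.01,0.011,0],"twist":8.3},
  {"offset":[0.012,0.01,0],"twist":8.2},
])

```text
time: 11.5
tool_pos: [618.9, -18.4, 478.3]
tcp_rot: [3.141, 0.0, -0.728]
contact_force: [0.1, 0.2, 0.4]
grip_width: 44.7
```

Emit:
play_rows([
  {"offset":[0.013,0.008,0],"twist":8.3},
  {"offset":[0.015,0.006,0.01],"twist":8.2},
  {"offset":[0.015,0.005,0.02],"twist":8.3},
  {"offset":[0.015,0.001,0.03],"twist":8.2},
  {"offset":[0.016,0,0.04],"twist":8.3},
])

```text
time: 12.0
tool_pos: [641.9, -93.2, 379.0]
tcp_rot: [-3.138, -0.001, -1.448]
contact_force: [0.3, -0.4, -0.6]
grip_width: 45.1
```

Emit:
play_rows([
  {"offset":[0,0,0.04],"twist":0},
  {"offset":[0,0,0.01],"twist":0},
  {"offset":[0,0,0],"twist":0},
  {"offset":[0,0,0],"twist":0},
])

```text
time: 12.4
tool_pos: [642.3, -91.7, 330.8]
tcp_rot: [-3.139, -0.001, -1.44]
contact_force: [0.1, 0.3, -0.1]
grip_width: 45.2
```

```bash
python3 - <<'E'
from h import *
o=status.get_obs(); w=viewer.capture('wrist')
print(o['time'],o['tool_pos'],np.degrees(o['tcp_rot']),o['contact_force'])
save(w,'w7.png')
c=cam('wrist',o); print(proj(c,[[642.6,-102.1,47],[641,-90.2,47]]))
E
```

```text
12.4 [642.25473551 -91.69682002 330.75349586] [-1.79835583e+02 -6.28650781e-02 -8.25017600e+01] [ 0.11383794  0.25052135 -0.07957246]
[[317.53538347 228.86274414]
 [317.55754343 245.54950476]]
```

View pics/w7.png

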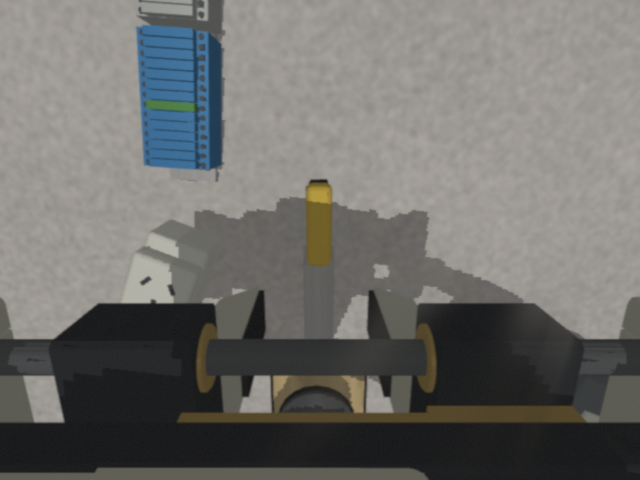

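The foot and slab are both in view. The foot is centred at column 316 and the slab at 318.5, so the slab sits about 2 mm to -x of the foot, which agrees with my estimate.

Emit:
play_rows([
  {"offset":[0,0,0.04],"twist":0},
  {"offset":[0,0,0.04],"twist":0},
  {"offset":[0,0,0.03],"twist":0},
  {"offset":[0,0,0.015],"twist":0},
  {"offset":[0,0,0.005],"twist":0},
])

```text
time: 12.95
tool_pos: [642.1, -91.4, 198.8]
tcp_rot: [-3.141, -0.0, -1.44]
contact_force: [-0.8, 0.3, 0.3]
grip_width: 45.0
```

Emit:
play_rows([
  {"offset":[0,0,0],"twist":0},
  {"offset":[0,0,0],"twist":0},
  {"offset":[0,0,0],"twist":0},
  {"offset":[0,0,0],"twist":0},
  {"offset":[0,0,0],"twist":0},
], jaw=255)

```text
time: 13.45
tool_pos: [641.9, -91.6, 200.0]
tcp_rot: [-3.14, -0.001, -1.439]
contact_force: [-2.7, 1.0, 6.3]
grip_width: 17.9
```

Emit:
play_rows([
  {"offset":[0,0,0],"twist":0},
  {"offset":[0,0,0],"twist":0},
  {"offset":[0,0,0],"twist":0},
])

```text
time: 13.75
tool_pos: [642.0, -91.6, 200.0]
tcp_rot: [-3.14, -0.001, -1.439]
contact_force: [-2.4, 0.7, 5.8]
grip_width: 17.9
```

Emit:
play_rows([
  {"offset":[0,0,-0.002],"twist":0},
  {"offset":[-0.002,-0.001,0],"twist":0},
  {"offset":[-0.002,-0.001,0],"twist":0},
  {"offset":[0,0,0.002],"twist":0},
  {"offset":[0,0,0],"twist":0},
])

```text
time: 14.25
tool_pos: [643.3, -86.9, 200.0]
tcp_rot: [-3.141, 0.0, -1.44]
contact_force: [-3.5, 2.0, 8.7]
grip_width: 18.2
```

Emit:
play_rows([
  {"offset":[0,0,0],"twist":0},
  {"offset":[0,0,0],"twist":0},
])

```text
time: 14.45
tool_pos: [643.2, -86.9, 200.0]
tcp_rot: [-3.141, 0.0, -1.44]
contact_force: [-4.0, 1.4, 9.1]
grip_width: 17.9
```

Emit:
play_rows([
  {"offset":[0,0,0],"twist":0},
  {"offset":[0,0,0],"twist":0},
  {"offset":[0,0,0],"twist":0},
  {"offset":[0,0,0],"twist":0},
], jaw=130)

```text
time: 14.85
tool_pos: [643.2, -87.2, 198.4]
tcp_rot: [3.141, 0.0, -1.44]
contact_force: [1.0, -0.3, -0.2]
grip_width: 43.6
```

Emit:
play_rows([
  {"offset":[0,0,-0.02],"twist":0},
  {"offset":[0,0,-0.03],"twist":0},
  {"offset":[0,0,-0.04],"twist":0},
  {"offset":[0,0,-0.04],"twist":0},
  {"offset":[0,0,0],"twist":0},
])

```text
time: 15.35
tool_pos: [644.4, -87.5, 335.3]
tcp_rot: [-3.131, -0.004, -1.44]
contact_force: [0.9, -0.5, 0.3]
grip_width: 44.6
```

```bash
python3 - <<'E'
from h import *
o=status.get_obs(); w=viewer.capture('wrist')
print(o['time'],o['tool_pos'],np.degrees(o['tcp_rot']),o['contact_force'])
save(w,'w8.png'); np.save('w8o.npy',np.r_[o['tool_pos'],o['tcp_rot']])
E
```

```text
15.35 [644.40381773 -87.52136246 335.34024457] [-179.36868928   -0.24626199  -82.49261504] [ 0.93342382 -0.45262083  0.31951377]
```

View pics/w8.png

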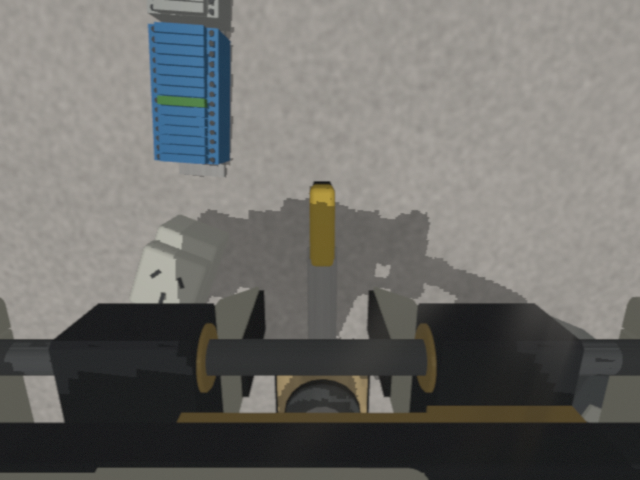

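The pad sits centred under the foot: slab at column 322, foot at 323. Next I move over to the knob.

```bash
python3 - <<'E'
from plan import *
plan([(643,-75,455,-68,3,1),(604,104,480,0,9,1)],[643.2,-87,329,-82.5])
E
```

```text
[{"offset":[-0.004, -0.0, -0.042],"twist":-4.8},{"offset":[-0.004, -0.001, -0.042],"twist":-4.9},{"offset":[-0.004, -0.001, -0.042],"twist":-4.8},{"offset":[-0.02, -0.003, -0.003],"twist":-7.6},{"offset":[-0.019, -0.007, -0.003],"twist":-7.5}]
[{"offset":[-0.019, -0.008, -0.002],"twist":-7.6},{"offset":[-0.017, -0.011, -0.003],"twist":-7.5},{"offset":[-0.016, -0.013, -0.003],"twist":-7.6},{"offset":[-0.013, -0.015, -0.003],"twist":-7.5},{"offset":[-0.012, -0.017, -0.002],"twist":-7.6}]
[{"offset":[-0.009, -0.018, -0.003],"twist":-7.5},{"offset":[-0.007, -0.019, -0.003],"twist":-7.6}]
end [604. 104. 480.] 0.0
```

Emit:
play_rows([
  {"offset":[0,0,-0.042],"twist":-4.8},
  {"offset":[-0.004,-0.001,-0.042],"twist":-4.9},
  {"offset":[-0.008,-0.001,-0.042],"twist":-4.8},
  {"offset":[-0.02,-0.003,-0.01],"twist":-7.6},
  {"offset":[-0.019,-0.007,-0.005],"twist":-7.5},
], jaw=80)

```text
time: 15.9
tool_pos: [633.8, -35.4, 470.3]
tcp_rot: [-3.141, -0.001, -0.919]
contact_force: [0.5, 0.0, -0.4]
grip_width: 63.0
```

Emit:
play_rows([
  {"offset":[-0.019,-0.008,-0.005],"twist":-7.6},
  {"offset":[-0.017,-0.011,-0.003],"twist":-7.5},
  {"offset":[-0.016,-0.013,-0.003],"twist":-7.6},
  {"offset":[-0.013,-0.015,0],"twist":-7.5},
  {"offset":[-0.012,-0.017,0],"twist":-7.6},
])

```text
time: 16.4
tool_pos: [611.8, 64.8, 478.9]
tcp_rot: [3.141, 0.003, -0.258]
contact_force: [0.3, -0.3, -0.1]
grip_width: 62.4
```

Emit:
play_rows([
  {"offset":[-0.009,-0.018,0],"twist":-7.5},
  {"offset":[-0.007,-0.019,0],"twist":-7.6},
  {"offset":[0,0,0],"twist":0},
  {"offset":[0,0,0],"twist":0},
])

```text
time: 16.8
tool_pos: [603.5, 103.7, 479.5]
tcp_rot: [3.141, 0.002, -0.001]
contact_force: [0.4, 0.2, -0.9]
grip_width: 63.0
```

```bash
python3 - <<'E'
from h import *
o=status.get_obs(); w=viewer.capture('wrist'); s=viewer.capture('side')
print(o['time'],o['tool_pos'],np.degrees(o['tcp_rot']),o['contact_force'],o['grip_width'])
save(w,'w9.png'); save(cv2.resize(s[120:270,240:390],None,fx=4,fy=4,interpolation=2),'s9.png')
c=cam('wrist',o); print(proj(c,[[604,104,288],[604,104,240],[625,53.5,240]]))
E
```

```text
16.8 [603.50604487 103.69763474 479.46283766] [ 1.79975019e+02  1.12580496e-01 -8.24110296e-02] [ 0.40277821  0.16323988 -0.85984174] 63.02329597832779
[[314.57352925 293.89758932]
 [314.6981032  260.83940874]
 [402.74496054 226.00574495]]
```

View pics/w9.png

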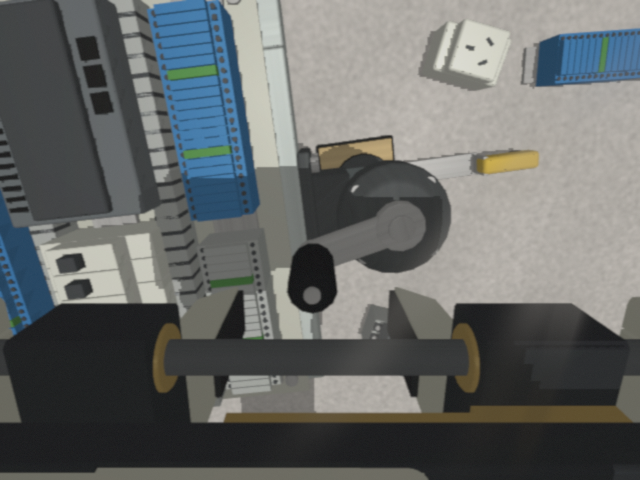

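View pics/s9.png

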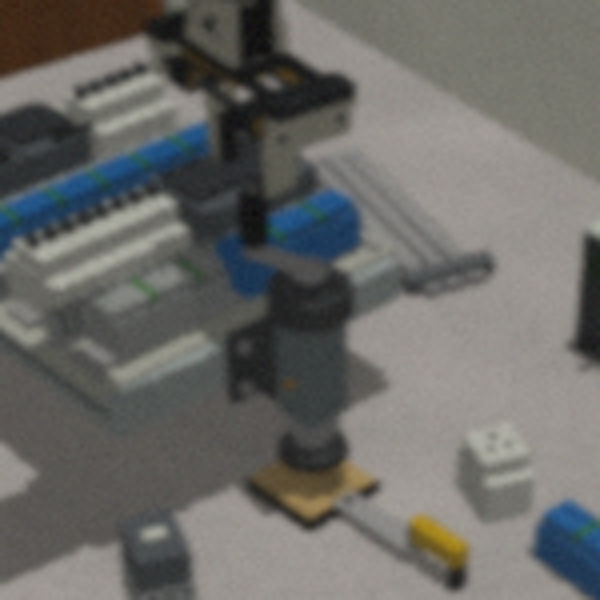

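The knob top is at (312.5,295), about 1 mm off the prediction, and the hub is at (402,226), exactly where predicted. Descending to grip it.

Emit:
play_rows([
  {"offset":[0,-0.001,0.02],"twist":0},
  {"offset":[0,0,0.018],"twist":0},
  {"offset":[0,0,0.011],"twist":0},
  {"offset":[0,0,0.005],"twist":0},
  {"offset":[0,0,0],"twist":0},
])

```text
time: 17.4
tool_pos: [603.5, 104.1, 426.2]
tcp_rot: [3.142, 0.001, -0.001]
contact_force: [0.7, -0.2, -0.0]
grip_width: 62.7
```

Emit:
play_rows([
  {"offset":[0,0,0],"twist":0},
  {"offset":[0,0,0],"twist":0},
  {"offset":[0,0,0],"twist":0},
  {"offset":[0,0,0],"twist":0},
  {"offset":[0,0,0],"twist":0},
], jaw=255)

```text
time: 17.9
tool_pos: [603.3, 104.6, 426.9]
tcp_rot: [-3.142, -0.0, 0.0]
contact_force: [0.5, -0.2, -0.3]
grip_width: 27.6
```

Emit:
play_rows([
  {"offset":[0,0,0],"twist":0},
  {"offset":[0,0,0],"twist":0},
  {"offset":[0,0,0],"twist":0},
])

```text
time: 18.2
tool_pos: [603.3, 105.2, 427.0]
tcp_rot: [-3.14, -0.001, 0.001]
contact_force: [-0.0, 5.7, 1.5]
grip_width: 24.0
```

```bash
python3 - <<'E'
from h import *
F=[]
for i in range(1): o=status.get_obs()
print(o['time'],o['tool_pos'],np.degrees(o['tcp_rot']),o['contact_force'],o['moment'],o['grip_width'],o['joint_positions'])
E
```

```text
18.2 [603.3419581  105.20634238 426.95411561] [-1.79921499e+02 -3.07682222e-02  3.30762189e-02] [-0.03892357  5.73118238  1.45937929] [ 0.8018622   0.10191073 -0.0351308 ] 23.98285789577231 [4.72556224e-02 4.91712943e-01 1.22742418e+00 1.35859926e-03
 1.42185531e+00 1.61727309e+00]
```

```bash
cat > crank.py <<'E'
from h import *
import json,sys
# usage: crank.py step n Cx Cy [init x y]
def rep():
    o=status.get_obs(); S=json.load(open('st.json')); C=np.array(S['C']); p=o['tool_pos'][:2]-C
    th=np.arctan2(p[1],p[0]); t=np.array([np.sin(th),-np.cos(th)]); r=p/np.linalg.norm(p); F=o['contact_force']
    print('t %.2f th %.1f rad %.1f effort %.2f radialF %.2f Fz %.2f w %.1f cmdth %.1f'%(o['time'],np.degrees(th),np.linalg.norm(p),-F[:2]@t,F[:2]@r,F[2],o['grip_width'],S['th']))
def nxt(steps,C=None):
    S=json.load(open('st.json')); 
    if C: S['C']=C
    C=np.array(S['C']); rows=[]
    for d in steps:
        S['th']-=d; a=np.radians(S['th']); tgt=C+55*np.array([np.cos(a),np.sin(a)])
        off=(tgt-S['cmd'])*[1,-1]; off=np.round(off*2)/2
        S['cmd']=(np.array(S['cmd'])+off*[1,-1]).tolist(); rows.append(off)
    print('['+','.join('{"offset":[%g,%g,0],"twist":0}'%(r[0]/1000,r[1]/1000) for r in rows)+']',round(S['th'],1),S['cmd'])
    json.dump(S,open('st.json','w'))
E
python3 - <<'E'
import json
json.dump(dict(C=[624.6,54.8],th=112.7,cmd=[603.3,104.7]),open('st.json','w'))
from crank import *
rep(); nxt([10,12,12,12,12])
E
```

```text
t 18.20 th 112.9 rad 54.7 effort -2.19 radialF 5.30 Fz 1.46 w 24.0 cmdth 112.7
[{"offset":[0.009,-0.004,0],"twist":0},{"offset":[0.0115,-0.001,0],"twist":0},{"offset":[0.0115,0.001,0],"twist":0},{"offset":[0.011,0.0035,0],"twist":0},{"offset":[0.01,0.0055,0],"twist":0}] 54.7 [656.3, 99.7]
```

Emit:
play_rows([
  {"offset":[0.009,-0.004,0],"twist":0},
  {"offset":[0.0115,-0.001,0],"twist":0},
  {"offset":[0.0115,0.001,0],"twist":0},
  {"offset":[0.011,0.0035,0],"twist":0},
  {"offset":[0.01,0.0055,0],"twist":0},
])

```text
time: 18.7
tool_pos: [656.0, 98.8, 426.9]
tcp_rot: [3.139, 0.004, -0.0]
contact_force: [-8.3, -3.8, 5.9]
grip_width: 24.4
```

```bash
python3 -c "
from crank import *
rep(); nxt([12]*5)"
```

```text
t 18.70 th 54.5 rad 54.1 effort 4.60 radialF -7.92 Fz 5.92 w 24.4 cmdth 54.7
[{"offset":[0.0085,0.0075,0],"twist":0},{"offset":[0.007,0.0095,0],"twist":0},{"offset":[0.005,0.0105,0],"twist":0},{"offset":[0.0025,0.011,0],"twist":0},{"offset":[0,0.0115,0],"twist":0}] -5.3 [679.3, 49.7]
```

Emit:
play_rows([
  {"offset":[0.0085,0.0075,0],"twist":0},
  {"offset":[0.007,0.0095,0],"twist":0},
  {"offset":[0.005,0.0105,0],"twist":0},
  {"offset":[0.0025,0.011,0],"twist":0},
  {"offset":[0,0.0115,0],"twist":0},
])

```text
time: 19.2
tool_pos: [678.5, 49.7, 426.8]
tcp_rot: [-3.141, 0.005, 0.001]
contact_force: [-9.1, 5.1, 4.5]
grip_width: 24.1
```

```bash
python3 -c "
from crank import *
rep(); nxt([12]*5,[624.0,54.6])"
```

```text
t 19.20 th -5.4 rad 54.1 effort 4.17 radialF -9.49 Fz 4.54 w 24.1 cmdth -5.3
[{"offset":[-0.003,0.0115,0],"twist":0},{"offset":[-0.0045,0.0105,0],"twist":0},{"offset":[-0.0065,0.0095,0],"twist":0},{"offset":[-0.0085,0.0075,0],"twist":0},{"offset":[-0.01,0.006,0],"twist":0}] -65.3 [646.8, 4.700000000000003]
```

Emit:
play_rows([
  {"offset":[-0.003,0.0115,0],"twist":0},
  {"offset":[-0.0045,0.0105,0],"twist":0},
  {"offset":[-0.0065,0.0095,0],"twist":0},
  {"offset":[-0.0085,0.0075,0],"twist":0},
  {"offset":[-0.01,0.006,0],"twist":0},
])

```text
time: 19.7
tool_pos: [646.9, 4.6, 426.9]
tcp_rot: [-3.141, -0.002, 0.0]
contact_force: [2.2, 6.0, 1.3]
grip_width: 24.3
```

```bash
python3 -c "
from crank import *
rep(); nxt([18]*5)"
```

```text
t 19.70 th -65.4 rad 55.0 effort 4.56 radialF -4.55 Fz 1.30 w 24.3 cmdth -65.3
[{"offset":[-0.0165,0.0045,0],"twist":0},{"offset":[-0.017,-0.0005,0],"twist":0},{"offset":[-0.016,-0.006,0],"twist":0},{"offset":[-0.0135,-0.0105,0],"twist":0},{"offset":[-0.01,-0.0145,0],"twist":0}] -155.3 [573.8, 31.700000000000003]
```

Emit:
play_rows([
  {"offset":[-0.0165,0.0045,0],"twist":0},
  {"offset":[-0.017,-0.0005,0],"twist":0},
  {"offset":[-0.016,-0.006,0],"twist":0},
  {"offset":[-0.0135,-0.0105,0],"twist":0},
  {"offset":[-0.01,-0.0145,0],"twist":0},
])

```text
time: 20.2
tool_pos: [573.3, 29.9, 427.0]
tcp_rot: [3.137, -0.001, -0.002]
contact_force: [3.8, -3.1, -1.3]
grip_width: 24.3
```

```bash
python3 -c "
from crank import *
rep(); nxt([18]*5)"
```

```text
t 20.20 th -154.0 rad 56.4 effort 4.50 radialF -2.05 Fz -1.33 w 24.3 cmdth -155.3
[{"offset":[-0.0045,-0.0165,0],"twist":0},{"offset":[0.001,-0.017,0],"twist":0},{"offset":[0.0055,-0.0165,0],"twist":0},{"offset":[0.011,-0.0135,0],"twist":0},{"offset":[0.014,-0.0095,0],"twist":0}] -245.3 [600.8, 104.7]
```

Emit:
play_rows([
  {"offset":[-0.0045,-0.0165,0],"twist":0},
  {"offset":[0.001,-0.017,0],"twist":0},
  {"offset":[0.0055,-0.0165,0],"twist":0},
  {"offset":[0.011,-0.0135,0],"twist":0},
  {"offset":[0.014,-0.0095,0],"twist":0},
])

```text
time: 20.7
tool_pos: [600.3, 104.6, 426.9]
tcp_rot: [3.139, 0.003, 0.0]
contact_force: [-1.7, -7.4, 2.3]
grip_width: 24.2
```

```bash
python3 -c "
from crank import *
rep(); nxt([18]*5)"
```

```text
t 20.70 th 115.3 rad 55.4 effort 4.67 radialF -5.98 Fz 2.32 w 24.2 cmdth -245.3
[{"offset":[0.017,-0.0045,0],"twist":0},{"offset":[0.017,0.0005,0],"twist":0},{"offset":[0.016,0.006,0],"twist":0},{"offset":[0.0135,0.011,0],"twist":0},{"offset":[0.0095,0.014,0],"twist":0}] -335.3 [673.8, 77.7]
```

Emit:
play_rows([
  {"offset":[0.017,-0.0045,0],"twist":0},
  {"offset":[0.017,0.0005,0],"twist":0},
  {"offset":[0.016,0.006,0],"twist":0},
  {"offset":[0.0135,0.011,0],"twist":0},
  {"offset":[0.0095,0.014,0],"twist":0},
])

```text
time: 21.2
tool_pos: [673.6, 77.2, 426.8]
tcp_rot: [3.141, 0.004, 0.001]
contact_force: [-11.6, -0.5, 6.3]
grip_width: 24.4
```

```bash
python3 -c "
from crank import *
rep(); s=viewer.capture('side'); save(cv2.resize(s[200:270,280:370],None,fx=8,fy=8,interpolation=2),'s10.png'); nxt([12]*5)"
```

```text
t 21.20 th 24.6 rad 54.5 effort 4.41 radialF -10.78 Fz 6.35 w 24.4 cmdth -335.3
[{"offset":[0.004,0.011,0],"twist":0},{"offset":[0.001,0.0115,0],"twist":0},{"offset":[-0.001,0.0115,0],"twist":0},{"offset":[-0.0035,0.011,0],"twist":0},{"offset":[-0.0055,0.01,0],"twist":0}] -395.3 [668.8, 22.700000000000003]
```

View pics/s10.png

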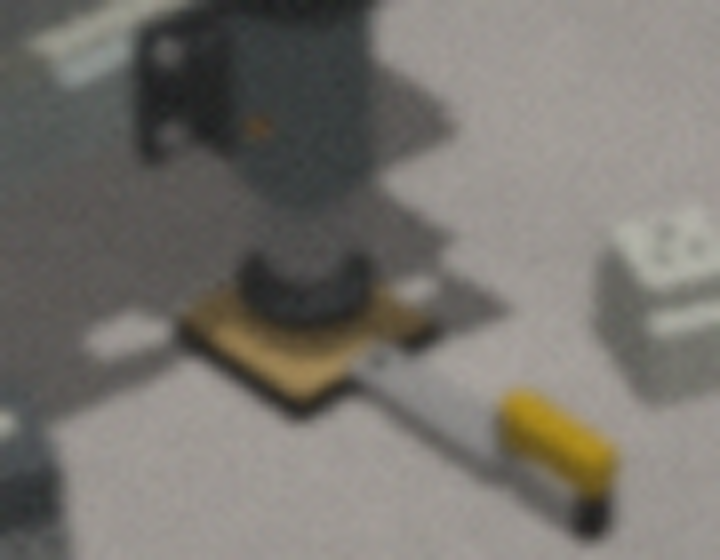

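Emit:
play_rows([
  {"offset":[0.0035,0.011,0],"twist":0},
  {"offset":[0.001,0.0115,0],"twist":0},
  {"offset":[-0.001,0.0115,0],"twist":0},
  {"offset":[-0.0035,0.011,0],"twist":0},
  {"offset":[-0.0055,0.01,0],"twist":0},
])

```text
time: 21.75
tool_pos: [668.2, 22.8, 426.9]
tcp_rot: [-3.14, -0.0, 0.001]
contact_force: [-2.0, 6.7, 3.1]
grip_width: 24.3
```

```bash
python3 -c "
from crank import *
S=json.load(open('st.json')); S['cmd'][0]-=0.5; json.dump(S,open('st.json','w'))
rep(); nxt([12]*5,[623.6,54.4])"
```

```text
t 21.75 th -35.7 rad 54.5 effort 4.23 radialF -5.51 Fz 3.06 w 24.3 cmdth -395.3
[{"offset":[-0.0075,0.0085,0],"twist":0},{"offset":[-0.009,0.007,0],"twist":0},{"offset":[-0.0105,0.005,0],"twist":0},{"offset":[-0.0115,0.0025,0],"twist":0},{"offset":[-0.0115,0,0],"twist":0}] -455.3 [618.3, -0.29999999999999716]
```

Emit:
play_rows([
  {"offset":[-0.0075,0.0085,0],"twist":0},
  {"offset":[-0.009,0.007,0],"twist":0},
  {"offset":[-0.0105,0.005,0],"twist":0},
  {"offset":[-0.0115,0.0025,0],"twist":0},
  {"offset":[-0.0115,0,0],"twist":0},
])

```text
time: 22.25
tool_pos: [618.5, -0.9, 426.9]
tcp_rot: [3.141, -0.003, -0.0]
contact_force: [5.4, 3.0, -0.0]
grip_width: 24.2
```

```bash
python3 -c "
from crank import *
rep(); nxt([12]*5)"
```

```text
t 22.25 th -95.3 rad 55.5 effort 5.11 radialF -3.45 Fz -0.04 w 24.2 cmdth -455.3
[{"offset":[-0.011,-0.002,0],"twist":0},{"offset":[-0.0105,-0.0045,0],"twist":0},{"offset":[-0.0095,-0.007,0],"twist":0},{"offset":[-0.008,-0.0085,0],"twist":0},{"offset":[-0.0055,-0.0095,0],"twist":0}] -515.3 [573.8, 31.200000000000003]
```

Emit:
play_rows([
  {"offset":[-0.011,-0.002,0],"twist":0},
  {"offset":[-0.0105,-0.0045,0],"twist":0},
])

```text
time: 22.45
tool_pos: [597.0, 5.3, 427.0]
tcp_rot: [3.14, -0.003, -0.001]
contact_force: [5.4, 0.6, -0.6]
grip_width: 23.8
```

```bash
python3 -c "
from crank import *
S=json.load(open('st.json')); S['cmd']=[618.3-21.5,-.3+6.5]; S['th']=-479.3; json.dump(S,open('st.json','w'))
rep(); nxt([12]*3)"
```

```text
t 22.45 th -118.4 rad 55.9 effort 4.48 radialF -3.12 Fz -0.62 w 23.8 cmdth -479.3
[{"offset":[-0.0095,-0.007,0],"twist":0},{"offset":[-0.008,-0.0085,0],"twist":0},{"offset":[-0.0055,-0.0095,0],"twist":0}] -515.3 [573.8, 31.2]
```

Effort is back to 4.5, so the 5.1 was noise and the crank is still running free.

Emit:
play_rows([
  {"offset":[-0.0095,-0.007,0],"twist":0},
  {"offset":[-0.008,-0.0085,0],"twist":0},
  {"offset":[-0.0055,-0.0095,0],"twist":0},
])

```text
time: 22.75
tool_pos: [573.2, 30.5, 426.9]
tcp_rot: [3.139, 0.001, -0.001]
contact_force: [1.0, -5.1, 1.3]
grip_width: 24.3
```

```bash
python3 -c "
from crank import *
rep(); nxt([12]*4)"
```

```text
t 22.75 th -154.6 rad 55.8 effort 5.00 radialF 1.24 Fz 1.33 w 24.3 cmdth -515.3
[{"offset":[-0.004,-0.011,0],"twist":0},{"offset":[-0.001,-0.0115,0],"twist":0},{"offset":[0.001,-0.0115,0],"twist":0},{"offset":[0.0035,-0.011,0],"twist":0}] -563.3 [573.3, 76.2]
```

Emit:
play_rows([
  {"offset":[-0.004,-0.011,0],"twist":0},
  {"offset":[-0.001,-0.0115,0],"twist":0},
  {"offset":[0.001,-0.0115,0],"twist":0},
])

```text
time: 23.05
tool_pos: [569.0, 65.2, 426.9]
tcp_rot: [3.14, 0.002, -0.0]
contact_force: [-0.6, -4.8, 1.8]
grip_width: 24.6
```

```bash
python3 -c "
from crank import *
S=json.load(open('st.json')); S['cmd']=[573.8-4,31.2+34]; S['th']=-551.3; json.dump(S,open('st.json','w'))
rep(); nxt([12]*4)"
```

```text
t 23.05 th 168.8 rad 55.6 effort 4.79 radialF -0.36 Fz 1.79 w 24.6 cmdth -551.3
[{"offset":[0.0035,-0.011,0],"twist":0},{"offset":[0.0055,-0.01,0],"twist":0},{"offset":[0.0075,-0.0085,0],"twist":0},{"offset":[0.009,-0.007,0],"twist":0}] -599.3 [595.3, 101.7]
```

Emit:
play_rows([
  {"offset":[0.0035,-0.011,0],"twist":0},
  {"offset":[0.0055,-0.01,0],"twist":0},
  {"offset":[0.0075,-0.0085,0],"twist":0},
  {"offset":[0.009,-0.007,0],"twist":0},
])

```text
time: 23.45
tool_pos: [595.6, 102.2, 426.9]
tcp_rot: [3.141, 0.001, 0.0]
contact_force: [-0.9, -6.7, 2.9]
grip_width: 24.4
```

```bash
python3 -c "
from crank import *
rep(); s=viewer.capture('side'); save(cv2.resize(s[200:270,280:370],None,fx=8,fy=8,interpolation=2),'s11.png'); nxt([12]*4)"
```

```text
t 23.45 th 120.3 rad 55.4 effort 4.14 radialF -5.33 Fz 2.87 w 24.4 cmdth -599.3
[{"offset":[0.0105,-0.005,0],"twist":0},{"offset":[0.0115,-0.0025,0],"twist":0},{"offset":[0.0115,0,0],"twist":0},{"offset":[0.011,0.0025,0],"twist":0}] -647.3 [639.8, 106.7]
```

View pics/s11.png

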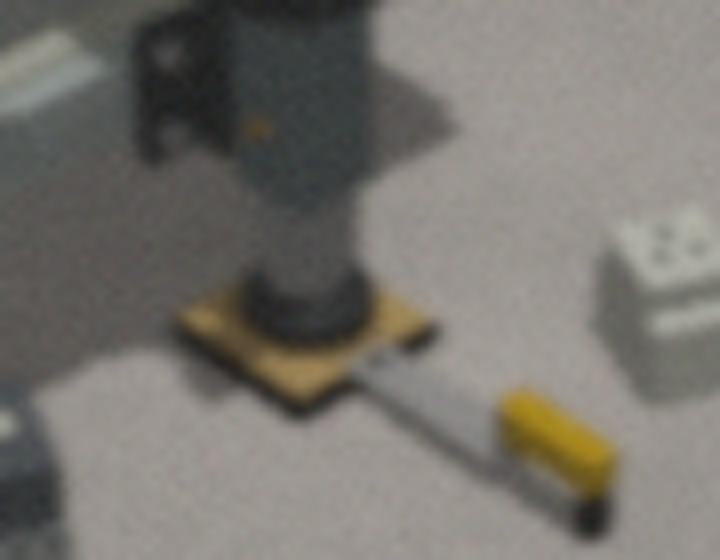

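Emit:
play_rows([
  {"offset":[0.0105,-0.005,0],"twist":0},
  {"offset":[0.0115,-0.0025,0],"twist":0},
  {"offset":[0.0115,0,0],"twist":0},
  {"offset":[0.011,0.0025,0],"twist":0},
])

```text
time: 23.9
tool_pos: [640.0, 106.6, 426.8]
tcp_rot: [3.141, 0.002, 0.0]
contact_force: [-7.3, -5.6, 5.8]
grip_width: 24.4
```

```bash
python3 -c "
from crank import *
rep(); nxt([12]*4)"
```

```text
t 23.90 th 72.6 rad 54.7 effort 5.31 radialF -7.53 Fz 5.84 w 24.4 cmdth -647.3
[{"offset":[0.0105,0.0045,0],"twist":0},{"offset":[0.0095,0.0065,0],"twist":0},{"offset":[0.008,0.0085,0],"twist":0},{"offset":[0.006,0.01,0],"twist":0}] -695.3 [673.8, 77.2]
```

Emit:
play_rows([
  {"offset":[0.0105,0.0045,0],"twist":0},
  {"offset":[0.0095,0.0065,0],"twist":0},
])

```text
time: 24.1
tool_pos: [659.6, 95.6, 426.8]
tcp_rot: [3.141, 0.003, 0.0]
contact_force: [-9.9, -3.4, 6.8]
grip_width: 24.2
```

Emit:
play_rows([
  {"offset":[0.008,0.0085,0],"twist":0},
])

```text
time: 24.2
tool_pos: [667.5, 87.3, 426.8]
tcp_rot: [-3.141, 0.004, 0.001]
contact_force: [-10.8, -2.3, 8.1]
grip_width: 24.4
```

```bash
python3 -c "
from crank import *
S=json.load(open('st.json')); S['cmd']=[639.8+28,106.7-19.5]; S['th']=-683.3; json.dump(S,open('st.json','w'))
rep(); nxt([12]*3)"
```

```text
t 24.20 th 36.8 rad 54.8 effort 4.65 radialF -10.06 Fz 8.13 w 24.4 cmdth -683.3
[{"offset":[0.006,0.01,0],"twist":0},{"offset":[0.0035,0.0105,0],"twist":0},{"offset":[0.0015,0.0115,0],"twist":0}] -719.3 [678.8, 55.2]
```

Emit:
play_rows([
  {"offset":[0.0055,0.01,0],"twist":0},
  {"offset":[0.0035,0.0105,0],"twist":0},
  {"offset":[0.0015,0.0115,0],"twist":0},
])

```text
time: 24.5
tool_pos: [678.1, 56.3, 426.8]
tcp_rot: [-3.138, 0.002, 0.002]
contact_force: [-8.2, 4.9, 7.0]
grip_width: 24.1
```

```bash
python3 -c "
from crank import *
S=json.load(open('st.json')); S['cmd'][0]-=0.5; json.dump(S,open('st.json','w'))
rep(); nxt([12]*3,[623.2,54.2])"
```

```text
t 24.50 th 2.0 rad 54.6 effort 5.22 radialF -7.98 Fz 7.01 w 24.1 cmdth -719.3
[{"offset":[-0.001,0.012,0],"twist":0},{"offset":[-0.0035,0.011,0],"twist":0},{"offset":[-0.0055,0.01,0],"twist":0}] -755.3 [668.3, 22.200000000000003]
```

Emit:
play_rows([
  {"offset":[-0.001,0.012,0],"twist":0},
  {"offset":[-0.0035,0.011,0],"twist":0},
])

```text
time: 24.7
tool_pos: [674.0, 33.4, 426.8]
tcp_rot: [-3.138, -0.0, 0.002]
contact_force: [-3.6, 6.0, 4.3]
grip_width: 24.2
```

Emit:
play_rows([
  {"offset":[-0.0055,0.01,0],"twist":0},
])

```text
time: 24.8
tool_pos: [668.7, 23.4, 426.9]
tcp_rot: [-3.138, -0.001, 0.002]
contact_force: [-0.3, 5.7, 3.9]
grip_width: 24.1
```

```bash
python3 -c "
from crank import *
rep(); 
C=np.array([623.2,54.2])
nxt([12]*3)"
```

```text
t 24.80 th -34.1 rad 54.9 effort 4.58 radialF -3.44 Fz 3.92 w 24.1 cmdth -755.3
[{"offset":[-0.008,0.0085,0],"twist":0},{"offset":[-0.009,0.007,0],"twist":0},{"offset":[-0.0105,0.0045,0],"twist":0}] -791.3 [640.8, 2.200000000000003]
```

Emit:
play_rows([
  {"offset":[-0.008,0.0085,0],"twist":0},
  {"offset":[-0.009,0.007,0],"twist":0},
  {"offset":[-0.0105,0.0045,0],"twist":0},
])

```text
time: 25.1
tool_pos: [641.6, 2.4, 426.9]
tcp_rot: [-3.14, -0.004, 0.0]
contact_force: [4.0, 1.3, 1.4]
grip_width: 24.0
```

```bash
python3 -c "
from crank import *
rep(); s=viewer.capture('side'); save(cv2.resize(s[200:270,280:370],None,fx=8,fy=8,interpolation=2),'s12.png')
nxt([12]*3)"
```

```text
t 25.10 th -70.4 rad 55.0 effort 4.17 radialF 0.15 Fz 1.44 w 24.0 cmdth -791.3
[{"offset":[-0.011,0.0025,0],"twist":0},{"offset":[-0.0115,0.0005,0],"twist":0},{"offset":[-0.0115,-0.0025,0],"twist":0}] -827.3 [606.8, 1.7000000000000028]
```

View pics/s12.png

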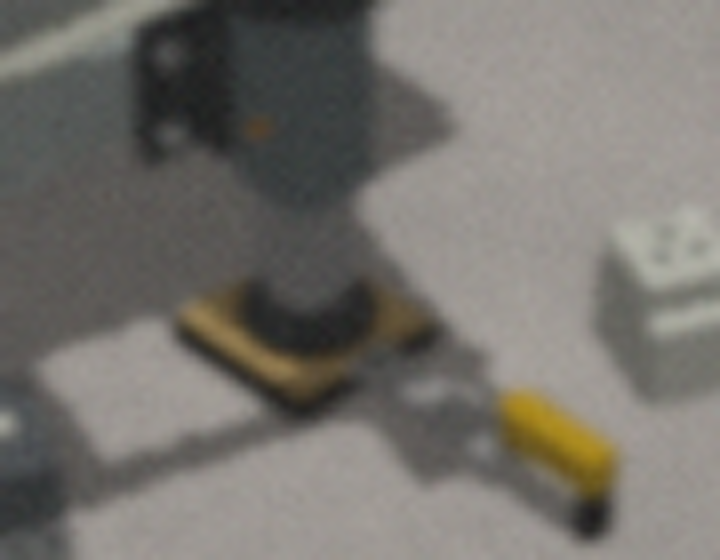

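Emit:
play_rows([
  {"offset":[-0.011,0.0025,0],"twist":0},
  {"offset":[-0.0115,0.0005,0],"twist":0},
])

```text
time: 25.35
tool_pos: [619.3, -1.0, 426.9]
tcp_rot: [-3.141, -0.004, -0.0]
contact_force: [5.1, -0.5, 1.4]
grip_width: 24.5
```

Emit:
play_rows([
  {"offset":[-0.0115,-0.0025,0],"twist":0},
])

```text
time: 25.45
tool_pos: [607.7, 1.1, 426.9]
tcp_rot: [3.141, -0.004, -0.001]
contact_force: [5.1, -3.7, 1.7]
grip_width: 24.2
```

```bash
python3 -c "
from crank import *
rep(); nxt([12]*4)"
```

```text
t 25.45 th -106.3 rad 55.3 effort 5.88 radialF 2.09 Fz 1.73 w 24.2 cmdth -827.3
[{"offset":[-0.0105,-0.0045,0],"twist":0},{"offset":[-0.0095,-0.0065,0],"twist":0},{"offset":[-0.0075,-0.0085,0],"twist":0},{"offset":[-0.006,-0.01,0],"twist":0}] -875.3 [573.3, 31.200000000000003]
```

Emit:
play_rows([
  {"offset":[-0.0105,-0.0045,0],"twist":0},
])

```text
time: 25.55
tool_pos: [597.0, 5.4, 426.9]
tcp_rot: [3.14, -0.003, -0.001]
contact_force: [4.9, -4.3, 0.8]
grip_width: 24.4
```

```bash
python3 -c "
from crank import *
rep()"
```

```text
t 25.55 th -118.2 rad 55.4 effort 6.33 radialF 1.48 Fz 0.84 w 24.4 cmdth -875.3
```

Emit:
play_rows([
  {"offset":[-0.0095,-0.0065,0],"twist":0},
])

```text
time: 25.65
tool_pos: [587.4, 11.7, 427.0]
tcp_rot: [3.139, -0.003, -0.001]
contact_force: [4.5, -4.6, 2.0]
grip_width: 24.1
```

```bash
python3 -c "
from crank import *
rep()"
```

```text
t 25.65 th -130.1 rad 55.5 effort 6.44 radialF 0.64 Fz 1.95 w 24.1 cmdth -875.3
```

Emit:
play_rows([
  {"offset":[-0.0045,-0.005,0],"twist":0},
])

```text
time: 25.75
tool_pos: [582.4, 16.9, 426.9]
tcp_rot: [3.139, -0.001, -0.001]
contact_force: [-0.0, -8.4, 1.1]
grip_width: 24.2
```

```bash
python3 -c "
from crank import *
rep()"
```

```text
t 25.75 th -137.5 rad 55.3 effort 6.20 radialF 5.71 Fz 1.05 w 24.2 cmdth -875.3
```

Emit:
play_rows([
  {"offset":[0,0,0],"twist":0},
  {"offset":[0,0,0],"twist":0},
])

```text
time: 25.95
tool_pos: [582.2, 17.3, 426.9]
tcp_rot: [3.14, 0.001, -0.0]
contact_force: [-3.6, -3.8, 4.1]
grip_width: 24.1
```

Emit:
play_rows([
  {"offset":[0,0,0],"twist":0},
  {"offset":[0,0,0],"twist":0},
  {"offset":[0,0,0],"twist":0},
  {"offset":[0,0,0],"twist":0},
  {"offset":[0,0,0],"twist":0},
], jaw=80)

```text
time: 26.45
tool_pos: [582.5, 17.8, 426.5]
tcp_rot: [-3.141, 0.0, 0.0]
contact_force: [0.1, -0.1, 0.6]
grip_width: 59.0
```

Emit:
play_rows([
  {"offset":[0,0,-0.02],"twist":0},
  {"offset":[0,0,-0.03],"twist":0},
  {"offset":[0,0,-0.03],"twist":0},
  {"offset":[0,0,-0.02],"twist":0},
  {"offset":[0,0,0],"twist":0},
])

```text
time: 26.95
tool_pos: [582.3, 17.7, 529.9]
tcp_rot: [3.141, -0.006, 0.0]
contact_force: [-0.2, -0.1, 0.2]
grip_width: 63.2
```

Emit:
play_rows([
  {"offset":[-0.03,0.03,0],"twist":0},
  {"offset":[-0.03,0.03,0],"twist":0},
  {"offset":[-0.03,0.03,0],"twist":0},
  {"offset":[-0.02,0.03,0],"twist":0},
  {"offset":[0,0,0],"twist":0},
])

```text
time: 27.45
tool_pos: [470.4, -104.8, 525.8]
tcp_rot: [3.141, 0.002, -0.004]
contact_force: [0.3, 0.7, -0.6]
grip_width: 63.3
```

```bash
python3 - <<'E'
from h import *
o=status.get_obs(); w=viewer.capture('wrist'); s=viewer.capture('side'); t=viewer.capture('top')
print(o['time'],o['tool_pos'],o['contact_force'],o['grip_width'])
save(w,'w20.png'); save(cv2.resize(s[130:270,260:420],None,fx=4.2,fy=4.2,interpolation=2),'s20.png'); save(cv2.resize(t[130:300,190:410],None,fx=3.5,fy=3.5,interpolation=2),'t20.png')
E
```

```text
27.45 [ 470.38793014 -104.82515253  525.80914831] [ 0.32590637  0.65789358 -0.6366383 ] 63.294692680358715
```

View pics/s20.png

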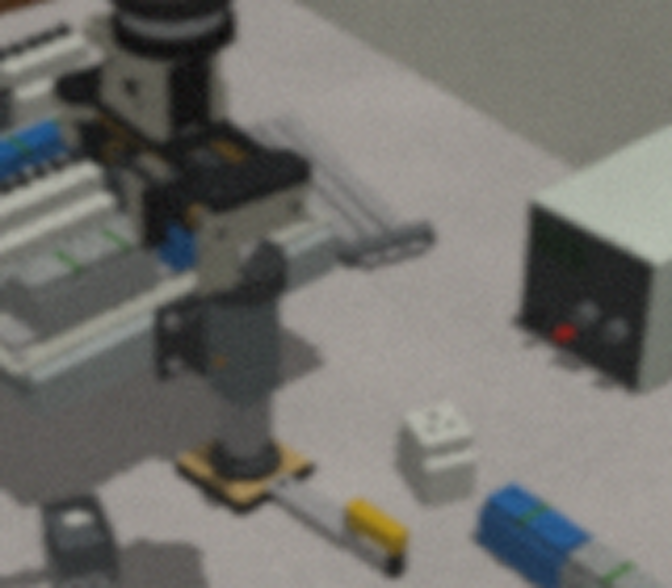

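View pics/w20.png

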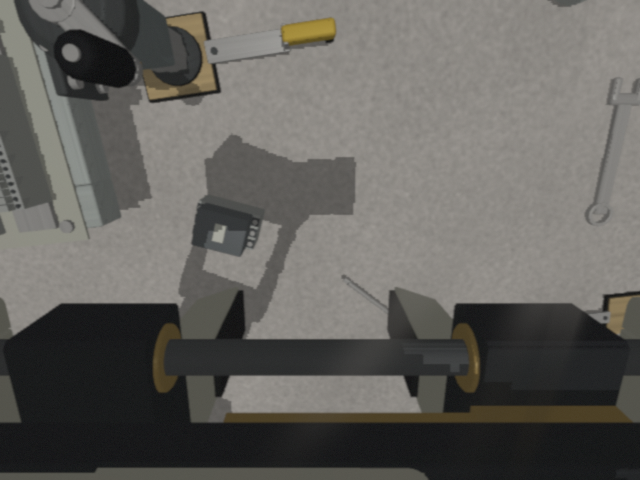

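The side view shows the foot sitting on the slab, at crop (245,455), with a roughly even margin on the sides I can see. In the wrist view the bystander contactor, at (225,228), stands undisturbed. The gripper is clear, so I hand in.

```bash
python3 -c "
from h import *
print(ticket.close_job())"
```

```text
the job is handed in; nothing more can be done
None
```

The pad is flat under the prop foot, the leg is wound down onto it, and the job was handed in at about 27.6 s of the 72 s allowed.

**Pad:** I took the middle-sized pad by its handle (gripped at 18 mm) and slid it low under the foot. Before winding I took the handle again to shift it about 3–4 mm. I then let go of it and wound the crank clockwise.

**Crank effort:** Running free it took about 4.6 N, with single readings from 4.1 to 5.3 N. After about 2.5 turns it rose through 5.1, 5.9, 6.3 and 6.4 N. I stopped about 64° past the estimated first touch, where the fitted effort is about 6.7 N, or roughly 60 N on the foot.

**Checks that disagreed:**
- The very last effort reading was 6.2 N, taken in a shorter, slower step. That is below the fit, so the foot load is uncertain by about 10–15 N.
- The pad and leg positions differed by 2–5 mm between cameras. I centred on the average; in the last clear wrist view the foot and slab lined up within about 1 mm sideways.

**Last look:** The foot stood on the slab with an even margin on the sides I could see. The gripper was open and clear, with no contact force. The bystanders in view, including the contactor, socket and terminal strip, looked undisturbed. I saved a last top picture but did not look at it.

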